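Hang the UV torch back in its ring

TASK

The black UV hand torch has been left lens-first under the bench riser with only its handle showing. Slide it out along the bench without knocking it against the riser, lay it down in the open and let go, then take it again by its head and lower it handle-first through the ring of the small support stand, letting it drop no more than the last couple of centimetres, so that it hangs upright with its head caught fully home in the ring. Leave the other things on the bench where they are.

Things in the scene. Friction and masses are not known exactly. Their poses are not given: they have to be found in the camera images.
- torch: Black aluminium UV torch, 160 mm long, 0.13 to 0.21 kg, balancing 29 mm behind its origin, which lies on its axis at the root of the handle; +x runs to the lens. Round handle 26 mm in diameter from x = -110 mm (tail) to 0, orange band near its root; cone widening from 26 to 44 mm over x = 0 to 16; then the head. At the start 65 to 80 mm of handle stick out from under the riser.
- torch_tail (a point): Centre of the tail end of the handle (torch x = -110 mm); axes as the torch.
- torch_head (a point): Middle of the torch's head, on its axis (torch x = +33 mm), axes as the torch. The head is an octagonal prism 44 mm across flats from x = 16 to 50 mm; flats face its own y and z. Lying, the torch rests on a flat of the head and its tail, axis 0.07 rad nose-up: this point 23 mm, the tail's centre 13 mm, the origin 21 mm above the bench.
- torch_lens (a point): Centre of the lens face (torch x = +50 mm); axes as the torch.
- riser: Fixed low bench riser: white board 220 (x) by 380 mm (y), underside 62 mm and top 76 mm above the bench, dark side panels 12 mm thick at y = +-178 mm. Origin on the bench under its middle; its open front, at x = -110 mm, looks to -x, roughly at the robot. Boxes up to 68 mm high stand on the board, 100 mm or more behind its front edge.
- riser_lip (a point): Middle of the lower front edge of the riser's board (riser x = -110 mm, 62 mm above the bench); axes as the riser.
- stand: Fixed short support stand: iron base plate 160 (x) by 100 (y) by 10 mm, origin on the bench under its middle; steel rod 12 mm in diameter at x = +45 mm, top 195 mm above the bench; boss clamp on the rod, 30 x 26 mm, top 150 mm above the bench, its thumbscrew reaching to y = +37 mm; it holds a steel ring towards -x.
- ring_top (a point): Centre of the ring's mouth, level with its upper edge: stand x = -30 mm, 140 mm above the bench. Ring 10 mm high, 34 mm bore, 44 mm outside, axis vertical (z), carried by an 8 mm rod on its +x side. The handle passes through; the cone catches with the torch's origin about 7 mm below this point.
- dropper_bottle: Bystander: white dropper bottle, 40 mm diameter, 112 mm high; origin under its middle.
- oil_bottle: Bystander: small amber immersion-oil bottle, 34 mm diameter, 62 mm high; origin under its middle.
- slide_mailer: Bystander: blue and white plastic slide mailer, 85 x 34 x 14 mm, long along its x; origin under its middle.
- petri_dish: Bystander: closed clear petri dish, 90 mm diameter, 15 mm high; origin under its middle.
- tally_counter: Bystander: steel hand tally counter, 48 mm diameter, 34 mm high; origin under its middle.
- staining_jar: Bystander: violet glass staining jar on a 55 mm square foot, 93 mm high; origin under its middle.
Things that resemble listed ones, but are neither listed nor needed, are in the scene too. What is shaped like the stand but turquoise is not meant.

How it is judged:
By the outcome, as a careful person would: the job done as asked, in the order asked, and still so for the second after the job is handed in, with the robot touching nothing.
It also fails if it takes over 66 s, if anything falls off the work surface, if the arm or the gripper's body presses on something with over 40 N, if the wrist force passes 120 N, or if a joint passes its speed limit or range.

ROBOT

A 6-joint arm with a two-finger parallel gripper is mounted at the origin on the work surface. World frame = base frame: x ahead of the robot, y to its left, z up, the work surface at z = 0. Lengths are in m, angles in rad, forces in N, time in s.
With the tool pointing down it reaches from about 0.375 to 0.975 m from the base axis. Payload 3.8 kg.
Tool frame: the origin (TCP) lies at the very end of the fingers, on their centre line; the grasp point (between the pads) lies 19 mm behind it; z points along the fingers, y is the line along which they close (so a half turn about z gives the same grasp; the last joint's range is limited). The gripper opens to 88 mm and grips with 3 to 60 N. Pads are 18 mm wide; open, the fingers measure 123 mm over their backs; the gripper's body (75 mm by 187 mm) begins 45 mm behind the grasp point.
Start: joints at [-1.354, 0.264, 1.604, -0, 1.274, -0.037], TCP at [0.169, -0.653, 0.239] pointing down, gripper open.
Joint ranges: [-2.63, 2.63], [-0.94, 2.18], [0.31, 2.57], [-1.31, 4.45], [0, 2.66], [-2.55, 2.55]. Speed limits (rad/s): [2.57, 2.57, 3.14, 3.14, 3.14, 3.14].

INTERFACE

Orientations are given as a unit quaternion [w, x, y, z].
In Python, from bench import arm, cams, ticket gives the robot as it stands. The module is installed in compiled form; this text tells all that it offers.
- The arm moves only by the tool arm_command, never from a script. Its argument "increments" is a list of rows, each an object with "delta_pos": the shift along the tool's x, y, z as a fraction of full scale, a list of three; "twist": the turn, a rotation vector about the tool's x, y, z as a fraction of full scale, a list of three; "grip": the opening, from 0 (shut) to 1 (fully open). In form: [{"delta_pos": [x, y, z], "twist": [wx, wy, wz], "grip": grip}, ...]. A call has 1 to 8 rows; each row is the pose to reach, as a shift and turn from the pose commanded when the call began, along the tool's axes at that moment, turning the shorter way round; what a row does not reach only later rows make up. Full scale, the value 1, is 15 cm for a shift and 180 degrees for a turn. A row lasts 1/12 s, in which the tool goes at most 41.7 mm and 7.16 degrees, less where a joint would pass 70% of its speed; a pose out of reach is approached as far as the arm can. A call with a number of a shift or a turn outside -1 to 1 is refused whole. A call with a gripper value outside its range is refused whole. The fingers move at their own pace and stop on an object; the grip force is fixed at half the most. Time passes only in rows, so rows that repeat a pose let the fingers close. It gives the time, the measured TCP pose, the force, the opening and the grip force at its end, in the units of the state.
- arm.read_state(): the state, without advancing time (a new reading comes with each control period).
- cams.read_camera(name): name is "scene" or "side" or "wrist"; returns a dict with "pixels" (480x640x3 uint8, red, green, blue), "intrinsics" (3x3 intrinsics, pixels), "view" (4x4, takes a point from world to camera coordinates). Camera axes: x right, y up, looking along -z (the intrinsics and any distortion apply to the point x, -y, -z); pixel columns grow to the right and rows downward; lengths in m; the calibration is good to about 2 mm. A picture is of the moment at which its call begins. There is no depth.
- ticket.hand_in(): hands the job in; it is judged then, once.
The state is a dict: "t": time; "joints": joint angles; "dq": joint speeds; "effort": joint torques, N m; "eef_pos": TCP position; "orientation": TCP orientation; "ft_force": force on the tool from outside, world axes, zero at the start; "wrist_torque": the same for the moment, N m; "grip_width": finger opening in m; "grip_force": force on a finger pad.
Only numpy, scipy, OpenCV 4.12 (cv2) and the standard library are available. Lean on these libraries where they do the work, as an engineer would, in place of code of your own. Each camera call takes 0.05 s, during which the arm holds its last target. There are 200 camera calls.

## Working session

There is one attempt and no reset: what is moved stays moved. The work goes in short steps, Python scripts to look and compute and a tool call to move; the robot and the scene stay as the last step left them, time stands still between calls to the robot, and variables do not carry over. Pictures are saved under pics/ and viewed, at most 10 in all, crops included, and the job is handed in when it is done.

Besides the shell and the picture viewer there is one more tool, called after "Call:" by a JSON object that holds its "method" and its "body", one argument or row to a line. arm_command: Moves the arm, as the interface text tells. Its arguments: {"type":"object","properties":{"increments":{"type":"array"}},"required":["increments"]}

```bash
mkdir -p pics
cat > h.py <<'E'
import numpy as np, cv2
from scipy.spatial.transform import Rotation as R
from bench import arm, cams, ticket
def cam(n):
    c=cams.read_camera(n); return c["pixels"],np.array(c["intrinsics"]),np.array(c["view"])
def ray(K,V,u,v):
    d=np.linalg.inv(K)@[u,v,1]; d=np.array([d[0],-d[1],-d[2]])
    Rm=V[:3,:3]; return -Rm.T@V[:3,3], Rm.T@d
def at_z(K,V,u,v,z):
    o,d=ray(K,V,u,v); return o+d*(z-o[2])/d[2]
def proj(K,V,p):
    q=V[:3,:3]@np.array(p)+V[:3,3]; h=K@[q[0],-q[1],-q[2]]; return h[:2]/h[2]
def save(n,im): cv2.imwrite("pics/"+n,im[:,:,::-1])
E
python3 - <<'E'
from h import *
for n in("scene","side"):
    p,K,V=cam(n); save(n+"0.png",p); np.savez(n+"0.npz",p=p,K=K,V=V); print(n,K.tolist(),np.round(V,4).tolist())
s=arm.read_state();print(s)
E
```

```text
scene [[533.2996924482563, 0.0, 326.3551968817118], [0.0, 533.2996924482563, 242.52731532049393], [0.0, 0.0, 1.0]] [[-0.5119, 0.8589, 0.0153, 0.2874], [-0.5854, -0.3618, 0.7256, 0.2084], [0.6287, 0.3625, 0.688, -1.478], [0.0, 0.0, 0.0, 1.0]]
side [[574.9861012309484, 0.0, 321.68100153997705], [0.0, 574.9861012309484, 238.9869694051907], [0.0, 0.0, 1.0]] [[-0.7521, -0.6587, -0.0184, 0.384], [0.3229, -0.3927, 0.8611, -0.2811], [-0.5745, 0.6417, 0.5081, -1.1035], [0.0, 0.0, 0.0, 1.0]]
{'t': 0.1, 'joints': array([-1.35390752e+00,  2.64652639e-01,  1.60521112e+00,  1.18399068e-05,
        1.27369733e+00, -3.68695135e-02]), 'dq': array([-0.00102602, -0.00325374, -0.0027342 ,  0.00083652,  0.00020769,
       -0.00051682]), 'effort': array([-4.33124137e-05, -5.03617787e+01, -3.58071756e+01,  7.31195323e-02,
        2.33616529e-02, -6.24824497e-05]), 'eef_pos': array([ 0.16934089, -0.65276322,  0.23754368]), 'orientation': array([-9.80739037e-04,  9.91961371e-01,  1.26537224e-01, -8.28332536e-05]), 'ft_force': array([-0.55649395, -0.25397479,  0.15032152]), 'wrist_torque': array([0.00933361, 0.07558345, 0.00756482]), 'grip_force': 0.0, 'grip_width': 0.08829998540225494}
```

View pics/scene0.png

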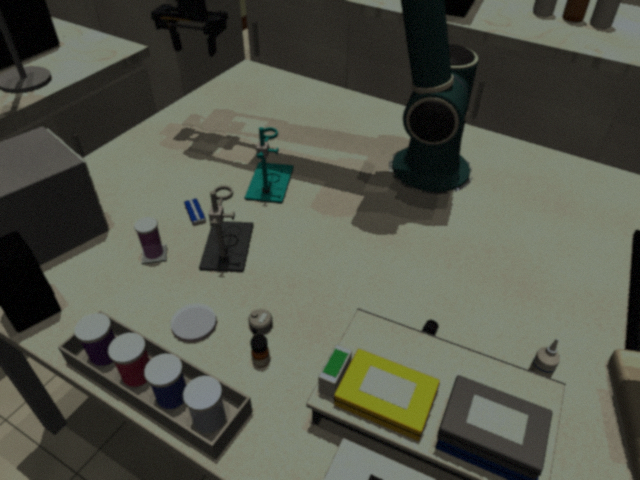

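View pics/side0.png

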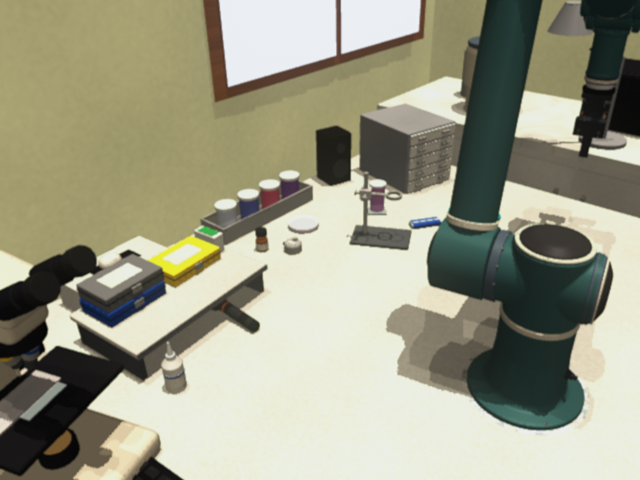

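The torch handle shows at scene (430,328) and side (240,317). Two things look like the stand: a turquoise one at scene (268,180), which is excluded, and a dark iron/steel one at scene (227,246), side (380,237). The dark one is the match, and I'll confirm it in an enlarged crop.

Run:
```python
from h import *
a=np.load("scene0.npz");b=np.load("side0.npz")
def crop(p,x,y,w=100,h=75): return cv2.resize(p[y:y+h,x:x+w],(400,300),interpolation=cv2.INTER_CUBIC)
S,D=a["p"],b["p"]
save("crop1.png",np.vstack([np.hstack([crop(np.clip(S*1.5,0,255).astype(np.uint8),380,290),crop(D,190,270)]),np.hstack([crop(np.clip(S*1.5,0,255).astype(np.uint8),180,190 -10,120,90),crop(D,330,170)])]))
```

```text
(no output)
```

View pics/crop1.png

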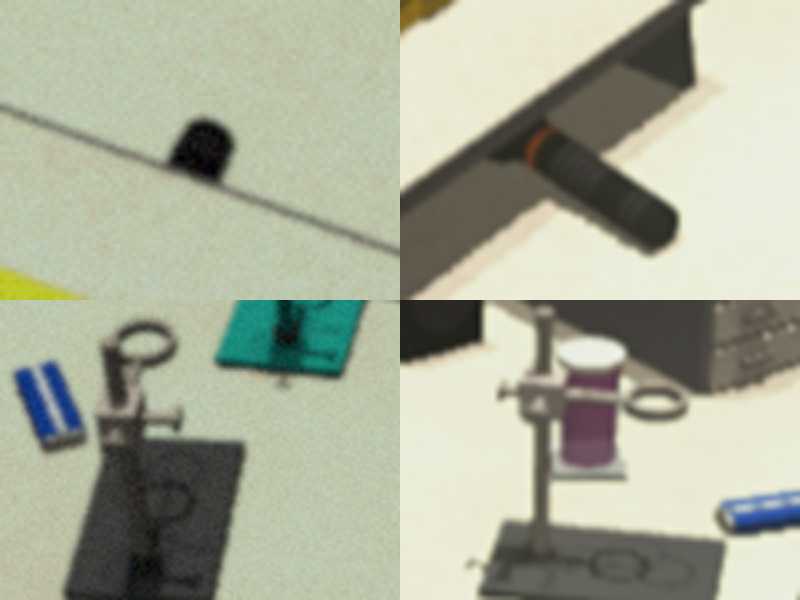

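The crop confirms it. The torch is the black round handle with an orange band, tail at side (256,327). The dark stand has its ring centre at scene (223.5,192.5), side (394,195.5), and its arm points to the right in the side view.

Run:
```python
from h import *
a=np.load("scene0.npz");b=np.load("side0.npz")
A=(a["K"],a["V"]);B=(b["K"],b["V"])
def tri(pa,pb):
    M=[];r=[]
    for (K,V),p in((A,pa),(B,pb)):
        o,d=ray(K,V,*p);d/=np.linalg.norm(d);Pm=np.eye(3)-np.outer(d,d);M.append(Pm);r.append(Pm@o)
    return np.linalg.lstsq(np.vstack(M),np.hstack(r),rcond=None)[0]
np.set_printoptions(precision=4,suppress=True)
print("ring tri",tri((223.5,192.6),(393.75,195.5)),"scene@.14",at_z(*A,223.5,192.6,.138),"side",at_z(*B,393.75,195.5,.138))
print("rodtop",at_z(*A,214,196,.195),at_z(*B,366.2,173,.195))
print("tail side",at_z(*B,254,326,.013),"band",at_z(*B,226,308,.02))
print("tail scene",at_z(*A,432,322,.02))
for q in((362,312),(563,382)): print("riser",at_z(*A,*q,.076))
for n,q in dict(counter=(260,320),oil=(260,352),dropper=(545,368),petri=(194,323),mailer=(195,211),jar=(153,256),tq=(268,190)).items(): print(n,at_z(*A,*q,.01)[:2])
for q in ((213,223),(253,225),(243,270),(201,268)): print("base",at_z(*A,*q,.01)[:2])
s=arm.read_state();Rm=R.from_quat(np.roll(s["orientation"],-1)).as_matrix();print(Rm)
```

```text
ring tri [ 0.5129 -0.2949  0.1321] scene@.14 [ 0.5195 -0.2882  0.138 ] side [ 0.5069 -0.2868  0.138 ]
rodtop [ 0.5915 -0.2459  0.195 ] [ 0.5738 -0.2537  0.195 ]
tail side [0.5147 0.2186 0.013 ] band [0.6035 0.2211 0.02  ]
tail scene [0.5164 0.2174 0.02  ]
riser [0.6088 0.1051 0.076 ]
riser [0.5647 0.4664 0.076 ]
counter [ 0.6846 -0.0819]
oil [ 0.7469 -0.0367]
dropper [0.4984 0.4389]
petri [ 0.7592 -0.1893]
mailer [ 0.4935 -0.4169]
jar [ 0.6628 -0.3928]
tq [ 0.3304 -0.3134]
base [ 0.5051 -0.3508]
base [ 0.4604 -0.265 ]
base [ 0.5918 -0.195 ]
base [ 0.6352 -0.277 ]
[[ 0.968   0.251  -0.0004]
 [ 0.251  -0.968   0.0019]
 [ 0.0001 -0.002  -1.    ]]
```

Call:
{"method": "arm_command", "body": {
  "increments": [
    {"delta_pos":[0.75,-0.61,-0.18],"twist":[0,0,0],"grip":1},
    {"delta_pos":[0.75,-0.61,-0.18],"twist":[0,0,0],"grip":1},
    {"delta_pos":[0.75,-0.61,-0.18],"twist":[0,0,0],"grip":1},
    {"delta_pos":[0.75,-0.61,-0.18],"twist":[0,0,0],"grip":1}
  ]
}}

```text
t: 0.43
eef_pos: [0.2572, -0.5335, 0.2659]
orientation: [-0.001, 0.992, 0.127, 0.001]
ft_force: [-0.0, -0.7, 0.2]
grip_width: 0.0885
grip_force: 0.0
```

Call:
{"method": "arm_command", "body": {
  "increments": [
    {"delta_pos":[0.75,-0.61,-0.18],"twist":[0,0,0],"grip":1},
    {"delta_pos":[0.75,-0.61,-0.18],"twist":[0,0,0],"grip":1},
    {"delta_pos":[0.75,-0.61,-0.18],"twist":[0,0,0],"grip":1},
    {"delta_pos":[0.75,-0.61,-0.18],"twist":[0,0,0],"grip":1}
  ]
}}

```text
t: 0.77
eef_pos: [0.3431, -0.4166, 0.2933]
orientation: [-0.0, 0.992, 0.127, 0.001]
ft_force: [0.7, -0.2, 0.8]
grip_width: 0.0881
grip_force: 0.0
```

Call:
{"method": "arm_command", "body": {
  "increments": [
    {"delta_pos":[0.75,-0.61,-0.18],"twist":[0,0,0],"grip":1},
    {"delta_pos":[0.75,-0.61,-0.18],"twist":[0,0,0],"grip":1},
    {"delta_pos":[0.75,-0.61,-0.18],"twist":[0,0,0],"grip":1},
    {"delta_pos":[0.75,-0.61,-0.18],"twist":[0,0,0],"grip":1},
    {"delta_pos":[0.75,-0.61,-0.18],"twist":[0,0,0],"grip":1},
    {"delta_pos":[0.75,-0.61,-0.18],"twist":[0,0,0],"grip":1}
  ]
}}

```text
t: 1.27
eef_pos: [0.4277, -0.3021, 0.3196]
orientation: [0.0, 0.992, 0.128, -0.0]
ft_force: [-0.3, -0.3, 0.3]
grip_width: 0.0882
grip_force: 0.0
```

Run:
```python
from h import *
p,K,V=cam("wrist"); save("w1.png",p); np.savez("w1.npz",p=p,K=K,V=V)
np.set_printoptions(precision=4,suppress=True)
s=arm.read_state();print(s["t"],s["eef_pos"],s["joints"],-V[:3,:3].T@V[:3,3]);print(V[:3,:3])
print([proj(K,V,q) for q in ((.5155,-.288,.14),(.33,-.31,.0))])
```

```text
1.3167 [ 0.427  -0.3029  0.3192] [-0.664  -0.0657  1.8173 -0.0009  1.3907  0.6519] [ 0.5043 -0.2814  0.4657]
[[ 0.2533 -0.9674  0.0014]
 [ 0.921   0.2407 -0.3064]
 [ 0.296   0.0789  0.9519]]
[array([327.9966, 102.1637]), array([303.9722, 255.7065])]
```

View pics/w1.png

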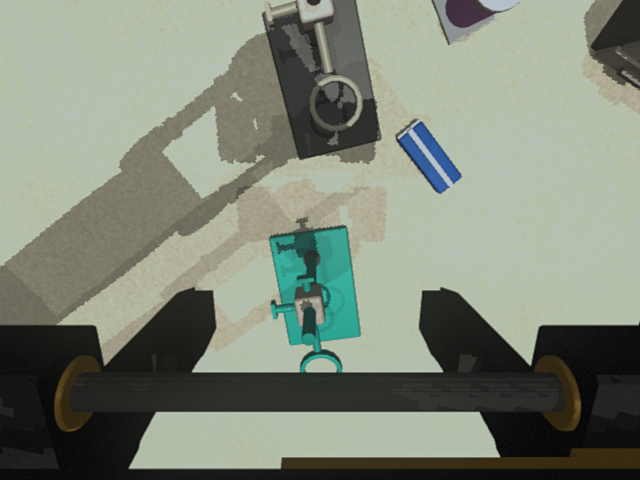

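The wrist view shows the dark stand's ring centred at (336,102) and the turquoise lookalike's ring at (321,364).

Run:
```python
from h import *
np.set_printoptions(precision=4,suppress=True)
a=np.load("w1.npz");W=(a["K"],a["V"])
print("ring",at_z(*W,336,102.5,.139),"tq ring",at_z(*W,321,364,.14),"arm near boss",at_z(*W,322,30,.135),at_z(*W,330,70,.135))
g=cv2.cvtColor(np.load("side0.npz")["p"],cv2.COLOR_RGB2GRAY)
b=np.load("side0.npz");B=(b["K"],b["V"])
# torch handle mask in side view
m=((g<75)).astype(np.uint8); n,l,st,c=cv2.connectedComponentsWithStats(m[285:340,222:268])
for i in range(1,n):
    if st[i,4]>60:
        ys,xs=np.where(l==i); P=np.c_[xs+222,ys+285].astype(np.float32); (vx,vy,x0,y0)=cv2.fitLine(P,cv2.DIST_L2,0,.01,.01).ravel()
        print(st[i],P.min(0),P.max(0),at_z(*B,x0,y0,.017),at_z(*B,x0+10*vx,y0+10*vy,.017-.001*0))
# kinematics
J=[[.2647,1.6052,.6743,.2375],[-.0657,1.8173,np.hypot(.427,.3029),.3192]]
print(J)
```

```text
ring [ 0.5169 -0.2944  0.139 ] tq ring [ 0.2739 -0.3462  0.14  ] arm near boss [ 0.5655 -0.2698  0.135 ] [ 0.5395 -0.2833  0.135 ]
[  0   0  41  47 652] [222. 285.] [262. 331.] [0.5787 0.2013 0.017 ] [0.5479 0.2204 0.017 ]
[[0.2647, 1.6052, 0.6743, 0.2375], [-0.0657, 1.8173, np.float64(0.5235240300119948), 0.3192]]
```

Call:
{"method": "arm_command", "body": {
  "increments": [
    {"delta_pos":[0.24,-0.82,0],"twist":[0,0,0],"grip":1},
    {"delta_pos":[0.24,-0.82,0],"twist":[0,0,0],"grip":1},
    {"delta_pos":[0.24,-0.82,0],"twist":[0,0,0],"grip":1},
    {"delta_pos":[0.24,-0.82,0],"twist":[0,0,0],"grip":1}
  ]
}}

```text
t: 1.65
eef_pos: [0.4301, -0.1712, 0.319]
orientation: [-0.002, 0.992, 0.127, -0.0]
ft_force: [0.8, 0.0, -0.2]
grip_width: 0.0879
grip_force: 0.0
```

Call:
{"method": "arm_command", "body": {
  "increments": [
    {"delta_pos":[0.24,-0.82,0],"twist":[0,0,0],"grip":1},
    {"delta_pos":[0.24,-0.82,0],"twist":[0,0,0],"grip":1},
    {"delta_pos":[0.24,-0.82,0],"twist":[0,0,0],"grip":1},
    {"delta_pos":[0.24,-0.82,0],"twist":[0,0,0],"grip":1}
  ]
}}

```text
t: 1.98
eef_pos: [0.4347, -0.0431, 0.3192]
orientation: [-0.001, 0.992, 0.128, -0.0]
ft_force: [-0.1, -0.7, -0.3]
grip_width: 0.088
grip_force: 0.0
```

Call:
{"method": "arm_command", "body": {
  "increments": [
    {"delta_pos":[0.24,-0.82,0.2],"twist":[0,0,0],"grip":1},
    {"delta_pos":[0.24,-0.82,0.2],"twist":[0,0,0],"grip":1},
    {"delta_pos":[0.24,-0.82,0.2],"twist":[0,0,0],"grip":1},
    {"delta_pos":[0.24,-0.82,0.2],"twist":[0,0,0],"grip":1}
  ]
}}

```text
t: 2.32
eef_pos: [0.4383, 0.084, 0.2874]
orientation: [-0.001, 0.992, 0.128, -0.002]
ft_force: [-0.8, -0.5, 0.1]
grip_width: 0.0882
grip_force: 0.0
```

Call:
{"method": "arm_command", "body": {
  "increments": [
    {"delta_pos":[0.24,-0.82,0.27],"twist":[0,0,0.071],"grip":1},
    {"delta_pos":[0.24,-0.82,0.27],"twist":[0,0,0.071],"grip":1},
    {"delta_pos":[0.24,-0.82,0.27],"twist":[0,0,0.071],"grip":1},
    {"delta_pos":[0.24,-0.82,0.27],"twist":[0,0,0.071],"grip":1},
    {"delta_pos":[0.24,-0.82,0.27],"twist":[0,0,0.071],"grip":1},
    {"delta_pos":[0.24,-0.82,0.27],"twist":[0,0,0.071],"grip":1}
  ]
}}

```text
t: 2.82
eef_pos: [0.4435, 0.208, 0.2482]
orientation: [0.001, 1.0, 0.016, -0.001]
ft_force: [0.1, 0.2, 0.4]
grip_width: 0.0883
grip_force: 0.0
```

Run:
```python
from h import *
p,K,V=cam("wrist"); save("w2.png",p); np.savez("w2.npz",p=p,K=K,V=V)
np.set_printoptions(precision=4,suppress=True)
s=arm.read_state();print(s["t"],s["eef_pos"],s["joints"]);print(R.from_quat(np.roll(s["orientation"],-1)).as_matrix())
```

```text
2.8667 [0.4438 0.2076 0.2489] [ 0.3877 -0.0971  1.9745 -0.0014  1.2654  1.9289]
[[ 0.9995  0.03   -0.0006]
 [ 0.03   -0.9995 -0.0017]
 [-0.0007  0.0017 -1.    ]]
```

View pics/w2.png

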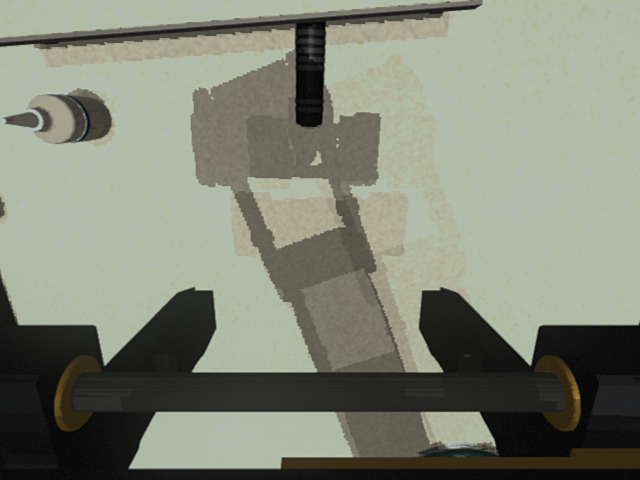

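The torch handle runs straight up the image from its tail at (309,125) to the lip at (311,23). The dropper bottle at (75,117) is well clear.

Run:
```python
from h import *
np.set_printoptions(precision=4,suppress=True)
a=np.load("w2.npz");W=(a["K"],a["V"]);g=cv2.cvtColor(a["p"],cv2.COLOR_RGB2GRAY)
for v in range(30,125,15):
    x=np.where(g[v,280:345]<55)[0]+280
    if len(x): print(v,x.min(),x.max(),at_z(*W,(x.min()+x.max()+1)/2,v,.016),at_z(*W,x.max()+1,v,.016)[1]-at_z(*W,x.min(),v,.016)[1])
print("tail",at_z(*W,309.5,126,.013),"lip",at_z(*W,311,22,.076),at_z(*W,0,44,.076),at_z(*W,478,6,.076),"dropper",at_z(*W,90,115,.01))
```

```text
30 296 324 [0.5934 0.2182 0.016 ] -0.025719975130639228
45 296 324 [0.5813 0.2179 0.016 ] -0.026001366639578555
60 296 323 [0.569 0.218 0.016] -0.0253822897802711
75 296 322 [0.5564 0.2181 0.016 ] -0.024749372687478538
90 296 322 [0.5436 0.2178 0.016 ] -0.025029330069251093
105 296 322 [0.5304 0.2175 0.016 ] -0.02531569349968682
120 296 321 [0.517  0.2177 0.016 ] -0.024660035670112185
tail [0.5114 0.2171 0.013 ] lip [0.5875 0.2168 0.076 ] [0.5655 0.4504 0.076 ] [0.6018 0.0945 0.076 ] dropper [0.5151 0.4277 0.01  ]
```

Call:
{"method": "arm_command", "body": {
  "increments": [
    {"delta_pos":[0.56,-0.05,0.8],"twist":[0,0,0.007],"grip":1},
    {"delta_pos":[0.56,-0.05,0.8],"twist":[0,0,0.007],"grip":1},
    {"delta_pos":[0.56,-0.05,0.8],"twist":[0,0,0.007],"grip":1},
    {"delta_pos":[0.56,-0.05,0.8],"twist":[0,0,0.007],"grip":1},
    {"delta_pos":[0.56,-0.05,0.8],"twist":[0,0,0.007],"grip":1},
    {"delta_pos":[0.56,-0.05,0.8],"twist":[0,0,0.007],"grip":1}
  ]
}}

```text
t: 3.37
eef_pos: [0.527, 0.2171, 0.1285]
orientation: [0.001, 1.0, 0.003, -0.001]
ft_force: [-0.2, -0.4, 0.2]
grip_width: 0.0881
grip_force: 0.0
```

Call:
{"method": "arm_command", "body": {
  "increments": [
    {"delta_pos":[0,0,0.2],"twist":[0,0,0],"grip":1},
    {"delta_pos":[0,0,0.4],"twist":[0,0,0],"grip":1},
    {"delta_pos":[0,0,0.6],"twist":[0,0,0],"grip":1},
    {"delta_pos":[0,0,0.7],"twist":[0,0,0],"grip":1},
    {"delta_pos":[0,0,0.76],"twist":[0,0,0],"grip":1},
    {"delta_pos":[0,0,0.76],"twist":[0,0,0],"grip":1},
    {"delta_pos":[0,0,0.76],"twist":[0,0,0],"grip":1}
  ]
}}

```text
t: 3.95
eef_pos: [0.528, 0.2195, 0.0171]
orientation: [-0.0, 1.0, 0.004, 0.001]
ft_force: [0.1, 0.4, 0.6]
grip_width: 0.0882
grip_force: 0.0
```

Run:
```python
from h import *
np.set_printoptions(precision=4,suppress=True)
s=arm.read_state();print(s["t"],s["eef_pos"],s["ft_force"],s["joints"]);print(R.from_quat(np.roll(s["orientation"],-1)).as_matrix())
```

```text
3.95 [0.528  0.2195 0.0171] [0.0575 0.3802 0.5807] [ 0.3504  0.304   2.007  -0.0001  0.8281  1.913 ]
[[ 1.      0.0083  0.0024]
 [ 0.0083 -1.      0.0008]
 [ 0.0024 -0.0008 -1.    ]]
```

Call:
{"method": "arm_command", "body": {
  "increments": [
    {"delta_pos":[0,0.012,0.085],"twist":[0,0,0],"grip":1},
    {"delta_pos":[0,0.012,0.085],"twist":[0,0,0],"grip":1},
    {"delta_pos":[0,0.012,0.085],"twist":[0,0,0],"grip":1}
  ]
}}

```text
t: 4.2
eef_pos: [0.5269, 0.2176, 0.0028]
orientation: [-0.0, 1.0, 0.004, 0.0]
ft_force: [0.2, 0.6, -0.0]
grip_width: 0.0883
grip_force: 0.0
```

Call:
{"method": "arm_command", "body": {
  "increments": [
    {"delta_pos":[0,0,0],"twist":[0,0,0],"grip":0.5},
    {"delta_pos":[0,0,0],"twist":[0,0,0],"grip":0.3},
    {"delta_pos":[0,0,0],"twist":[0,0,0],"grip":0.2},
    {"delta_pos":[0,0,0],"twist":[0,0,0],"grip":0.1},
    {"delta_pos":[0,0,0],"twist":[0,0,0],"grip":0},
    {"delta_pos":[0,0,0],"twist":[0,0,0],"grip":0},
    {"delta_pos":[0,0,0],"twist":[0,0,0],"grip":0},
    {"delta_pos":[0,0,0],"twist":[0,0,0],"grip":0}
  ]
}}

```text
t: 4.87
eef_pos: [0.5268, 0.2178, 0.0024]
orientation: [0.0, 1.0, 0.004, -0.0]
ft_force: [-0.4, -1.2, 0.4]
grip_width: 0.0372
grip_force: 0.0
```

Call:
{"method": "arm_command", "body": {
  "increments": [
    {"delta_pos":[0,0,0],"twist":[0,0,0],"grip":0},
    {"delta_pos":[0,0,0],"twist":[0,0,0],"grip":0},
    {"delta_pos":[0,0,0],"twist":[0,0,0],"grip":0},
    {"delta_pos":[0,0,0],"twist":[0,0,0],"grip":0}
  ]
}}

```text
t: 5.2
eef_pos: [0.5268, 0.2177, 0.0024]
orientation: [-0.0, 1.0, 0.004, -0.0]
ft_force: [0.2, -0.3, -0.0]
grip_width: 0.0248
grip_force: 30.0
```

Call:
{"method": "arm_command", "body": {
  "increments": [
    {"delta_pos":[-0.04,0,0],"twist":[0,0,0],"grip":0},
    {"delta_pos":[-0.1,0,0],"twist":[0,0,0],"grip":0},
    {"delta_pos":[-0.17,0,0],"twist":[0,0,0],"grip":0},
    {"delta_pos":[-0.24,0,0],"twist":[0,0,0],"grip":0},
    {"delta_pos":[-0.31,0,0],"twist":[0,0,0],"grip":0},
    {"delta_pos":[-0.36,0,0],"twist":[0,0,0],"grip":0},
    {"delta_pos":[-0.36,0,0],"twist":[0,0,0],"grip":0}
  ]
}}

```text
t: 5.78
eef_pos: [0.4701, 0.2171, 0.0023]
orientation: [0.0, 1.0, 0.005, -0.001]
ft_force: [-1.5, 0.2, 1.8]
grip_width: 0.0249
grip_force: 30.0
```

Call:
{"method": "arm_command", "body": {
  "increments": [
    {"delta_pos":[-0.07,0,0],"twist":[0,0,0],"grip":0},
    {"delta_pos":[-0.18,0,0],"twist":[0,0,0],"grip":0},
    {"delta_pos":[-0.3,0,0],"twist":[0,0,0],"grip":0},
    {"delta_pos":[-0.42,0,0],"twist":[0,0,0],"grip":0},
    {"delta_pos":[-0.54,0,0],"twist":[0,0,0],"grip":0},
    {"delta_pos":[-0.66,0,0],"twist":[0,0,0],"grip":0},
    {"delta_pos":[-0.74,0,0],"twist":[0,0,0],"grip":0},
    {"delta_pos":[-0.74,0,0],"twist":[0,0,0],"grip":0}
  ]
}}

```text
t: 6.45
eef_pos: [0.359, 0.2159, 0.0022]
orientation: [0.0, 1.0, 0.005, -0.001]
ft_force: [-1.7, 0.2, 1.4]
grip_width: 0.0253
grip_force: 30.0
```

Run:
```python
from h import *
np.set_printoptions(precision=4,suppress=True)
p,K,V=cam("side")
s=arm.read_state();print(s["t"],s["eef_pos"],s["ft_force"],s["joints"],s["grip_width"])
u,v=proj(K,V,(.44,.217,.02)).astype(int);print(u,v)
save("s2.png",cv2.resize(p[v-75:v+75,max(u-120,0):u+80],(800,600),interpolation=cv2.INTER_CUBIC)); print(proj(K,V,(.5,.217,.02)))
```

```text
6.5 [0.3604 0.2161 0.0024] [-2.2254 -0.2051  0.154 ] [0.4807 0.0777 2.3252 0.0003 0.7399 2.0416] 0.024986881815237765
278 337
[258.9472 325.8937]
```

View pics/s2.png

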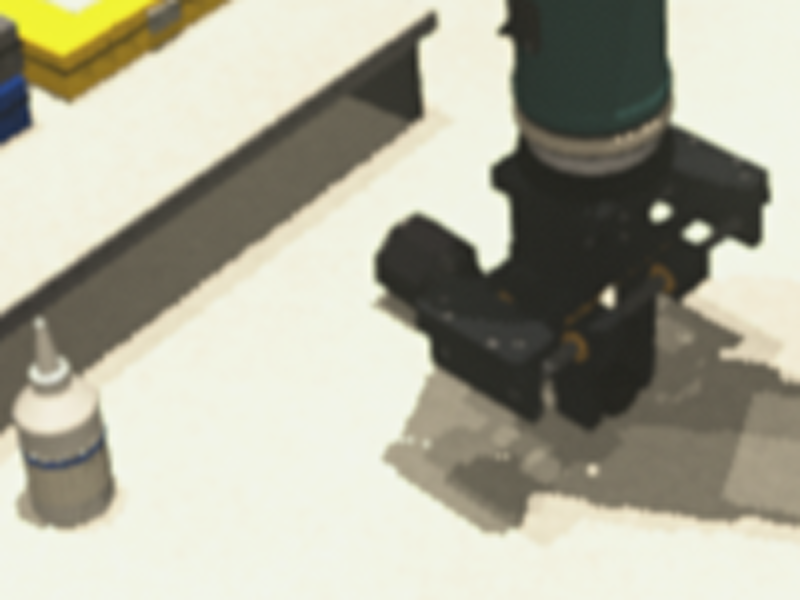

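The crop shows the torch clear of the riser, head at crop (430,265), resting on the bench. Releasing it and backing off upward.

Call:
{"method": "arm_command", "body": {
  "increments": [
    {"delta_pos":[0,0,0],"twist":[0,0,0],"grip":0.6},
    {"delta_pos":[0,0,0],"twist":[0,0,0],"grip":0.6},
    {"delta_pos":[0,0,0],"twist":[0,0,0],"grip":0.6},
    {"delta_pos":[0,0,0],"twist":[0,0,0],"grip":0.6},
    {"delta_pos":[0,0,0],"twist":[0,0,0],"grip":0.6}
  ]
}}

```text
t: 6.92
eef_pos: [0.3624, 0.2163, 0.0024]
orientation: [-0.0, 1.0, 0.004, 0.0]
ft_force: [-0.1, -0.2, -0.3]
grip_width: 0.0527
grip_force: 0.0
```

Call:
{"method": "arm_command", "body": {
  "increments": [
    {"delta_pos":[0,0,-0.15],"twist":[0,0,0],"grip":0.6},
    {"delta_pos":[0,0,-0.4],"twist":[0,0,0],"grip":0.8},
    {"delta_pos":[0,0,-0.7],"twist":[0,0,0],"grip":1},
    {"delta_pos":[0,0,-1],"twist":[0,0,0],"grip":1},
    {"delta_pos":[0,0,-1],"twist":[0,0,0],"grip":1}
  ]
}}

```text
t: 7.33
eef_pos: [0.3665, 0.2186, 0.16]
orientation: [-0.003, 1.0, 0.004, 0.006]
ft_force: [1.4, 0.8, 0.4]
grip_width: 0.0772
grip_force: 0.0
```

Call:
{"method": "arm_command", "body": {
  "increments": [
    {"delta_pos":[0,0,-0.6],"twist":[0,0,0],"grip":1},
    {"delta_pos":[0,0,-0.6],"twist":[0,0,0],"grip":1},
    {"delta_pos":[0,0,-0.6],"twist":[0,0,0],"grip":1},
    {"delta_pos":[0,0,-0.6],"twist":[0,0,0],"grip":1},
    {"delta_pos":[0,0,-0.6],"twist":[0,0,0],"grip":1}
  ]
}}

```text
t: 7.75
eef_pos: [0.362, 0.2163, 0.2421]
orientation: [-0.0, 1.0, 0.004, 0.0]
ft_force: [-0.3, 0.7, -0.6]
grip_width: 0.0884
grip_force: 0.0
```

Run:
```python
from h import *
np.set_printoptions(precision=4,suppress=True)
p,K,V=cam("wrist"); save("w3.png",p)
s=arm.read_state();print(s["t"],s["eef_pos"],s["joints"])
g=cv2.cvtColor(p,cv2.COLOR_RGB2GRAY);print(g[20:200:15,250:380:10])
W=(K,V)
for v in range(6,280,12):
    x=np.where(g[v,270:360]<55)[0]+270
    if len(x): print(v,x.min(),x.max(),at_z(*W,(x.min()+x.max()+1)/2,v,.02)[:2],at_z(*W,x.min(),v,.02)[1]-at_z(*W,x.max()+1,v,.02)[1])
```

```text
7.8 [0.3611 0.2158 0.2407] [ 0.4795 -0.236   2.1067  0.      1.2734  2.0417]
[[187 188 188 188 188 189 189 188 189 187 187 189 189]
 [188 189 188 189 193  72  69  78  23  78 189 188 188]
 [189 188 189 143 126  18  74  73  19  21 187 189 190]
 [189 189 124 124 125  10  25  76  23  22 188 188 187]
 [123 122 128 121 122   3   4  13  16  80 175 183 185]
 [129 127 121 116 125 124  14   3   2 185 175 183 188]
 [124 125 122 125 105 111  64  67  54 173 186 183 184]
 [113 109 113 109 111 109  18  12  12 102 110 109 105]
 [112 109 113 105 113 107  24  13  19 112 111 111 114]
 [108 108 109 110 106 110  19  15  24 110 112 108 113]
 [113 107 110 109 110 106  22  40  44 108 111 112 112]
 [108 186 184 181 187 188  24  27 102 105 126 126 129]]
42 293 343 [0.5014 0.2164] 0.04446255656231235
54 293 342 [0.4918 0.2167] 0.043972213118980696
66 293 342 [0.4821 0.2167] 0.044360483750581686
78 295 340 [0.4723 0.2166] 0.04117521846623898
90 301 334 [0.4622 0.2165] 0.030707416299658813
102 304 331 [0.452  0.2164] 0.02551783124527157
114 304 331 [0.4416 0.2163] 0.025751400964838106
126 304 330 [0.431  0.2167] 0.02506105961000682
138 304 330 [0.4202 0.2166] 0.025294725643855515
150 304 330 [0.4092 0.2165] 0.025532790030291408
162 304 330 [0.398  0.2164] 0.02577537813611014
174 305 330 [0.3866 0.2158] 0.025058858436756315
186 305 329 [0.3749 0.2162] 0.024328380791789783
198 305 329 [0.363  0.2161] 0.024566307407207777
210 306 328 [0.3509 0.216 ] 0.022824219032616
```

View pics/w3.png

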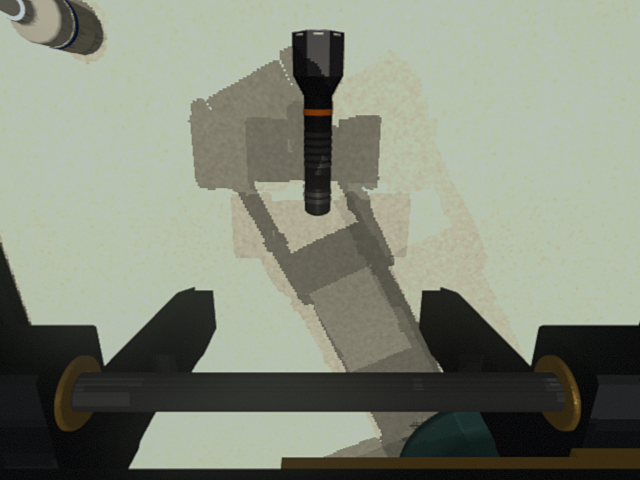

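The torch lies free in the open at yaw ≈ 0, tail at (317,213), lens at (318,30). Now fitting the arm geometry to see which hang poses it can reach.

Run:
```python
from h import *
np.set_printoptions(precision=4,suppress=True)
D=np.array([[.2647,1.6052,1.2737,.6743,.2375],[-.0657,1.8173,1.3907,.5235,.3192],[-.0971,1.9745,1.2654,.4900,.2489],[.304,2.007,.8281,.5718,.0171],[.0777,2.3252,.7399,.4202,.0024],[-.236,2.1067,1.2734,.4207,.2407]])
M=[];y=[]
for a,b,c,r,z in D:
    M+= [[np.sin(a),np.sin(a+b),1,0],[np.cos(a),np.cos(a+b),0,1]];y+=[r,z]
x,res,_,_=np.linalg.lstsq(np.array(M),np.array(y),rcond=None);print(x,res)
L1,L2,off,hd=x   # hd = h-d
ring=np.array([.516,-.292])
for d in (.2,.26,.32):
  h=hd+d
  for beta in (0,.35,.7):
    for yaw in (-.9,-.5,-.1):
      t=np.array([np.cos(yaw)*np.cos(beta),np.sin(yaw)*np.cos(beta),-np.sin(beta)])
      for gz in (.166,.30):
        w=np.r_[ring,gz]-(d-.019)*t
        r=np.hypot(*w[:2])-off; z=w[2]-h; D2=r*r+z*z
        c=(D2-L1**2-L2**2)/(2*L1*L2)
        j3=np.arccos(np.clip(c,-1,1)); j2=np.arctan2(r,z)-np.arctan2(L2*np.sin(j3),L1+L2*np.cos(j3))
        az=np.arctan2(w[1],w[0]);f=np.array([np.sin(j2+j3)*np.cos(az),np.sin(j2+j3)*np.sin(az),np.cos(j2+j3)])
        print(d,beta,yaw,gz,"w",w,"j2 %.2f j3 %.2f bend %.2f"%(j2,j3,np.arccos(f@t)),"BAD" if not(-.94<j2 and j3<2.57) else "")
```

```text
[ 0.5122  0.5657  0.0002 -0.0902] [0.]
0.2 0 -0.9 0.166 w [ 0.4035 -0.1502  0.166 ] j2 0.17 j3 2.32 bend 1.02 
0.2 0 -0.9 0.3 w [ 0.4035 -0.1502  0.3   ] j2 -0.07 j3 2.24 bend 0.79 
0.2 0 -0.5 0.166 w [ 0.3572 -0.2052  0.166 ] j2 0.14 j3 2.36 bend 0.92 
0.2 0 -0.5 0.3 w [ 0.3572 -0.2052  0.3   ] j2 -0.11 j3 2.28 bend 0.60 
0.2 0 -0.1 0.166 w [ 0.3359 -0.2739  0.166 ] j2 0.17 j3 2.31 bend 1.04 
0.2 0 -0.1 0.3 w [ 0.3359 -0.2739  0.3   ] j2 -0.06 j3 2.24 bend 0.81 
0.2 0.35 -0.9 0.166 w [ 0.4103 -0.1588  0.2281] j2 0.06 j3 2.27 bend 0.61 
0.2 0.35 -0.9 0.3 w [ 0.4103 -0.1588  0.3621] j2 -0.13 j3 2.17 bend 0.50 
0.2 0.35 -0.5 0.166 w [ 0.3668 -0.2105  0.2281] j2 0.03 j3 2.31 bend 0.42 
0.2 0.35 -0.5 0.3 w [ 0.3668 -0.2105  0.3621] j2 -0.16 j3 2.20 bend 0.12 
0.2 0.35 -0.1 0.166 w [ 0.3468 -0.275   0.2281] j2 0.07 j3 2.27 bend 0.63 
0.2 0.35 -0.1 0.3 w [ 0.3468 -0.275   0.3621] j2 -0.12 j3 2.16 bend 0.54 
0.2 0.7 -0.9 0.166 w [ 0.4299 -0.1836  0.2826] j2 0.03 j3 2.19 bend 0.39 
0.2 0.7 -0.9 0.3 w [ 0.4299 -0.1836  0.4166] j2 -0.12 j3 2.06 bend 0.54 
0.2 0.7 -0.5 0.166 w [ 0.3945 -0.2256 
[... 2237 characters left out ...]
 -0.00 j3 2.56 bend 0.64 
0.32 0.35 -0.5 0.3 w [ 0.2679 -0.1564  0.4032] j2 -0.32 j3 2.48 bend 0.24 
0.32 0.35 -0.1 0.166 w [ 0.2347 -0.2638  0.2692] j2 0.08 j3 2.48 bend 0.84 
0.32 0.35 -0.1 0.3 w [ 0.2347 -0.2638  0.4032] j2 -0.21 j3 2.40 bend 0.70 
0.32 0.7 -0.9 0.166 w [ 0.3729 -0.1117  0.3599] j2 -0.06 j3 2.37 bend 0.46 
0.32 0.7 -0.9 0.3 w [ 0.3729 -0.1117  0.4939] j2 -0.25 j3 2.24 bend 0.58 
0.32 0.7 -0.5 0.166 w [ 0.314  -0.1816  0.3599] j2 -0.11 j3 2.42 bend 0.04 
0.32 0.7 -0.5 0.3 w [ 0.314  -0.1816  0.4939] j2 -0.31 j3 2.29 bend 0.29 
0.32 0.7 -0.1 0.166 w [ 0.2869 -0.269   0.3599] j2 -0.05 j3 2.36 bend 0.49 
0.32 0.7 -0.1 0.3 w [ 0.2869 -0.269   0.4939] j2 -0.24 j3 2.24 bend 0.61
```

```bash
cat > k.py <<'E'
from h import *
from scipy.optimize import least_squares
L1,L2,HD=.5122,.5657,-.0902; d=.26
lo=np.array([-2.63,-.94,.31,-1.31,0,-2.55]);hi=np.array([2.63,2.18,2.57,4.45,2.66,2.55])
def fk(q,d=d):
    a=q[1];b=q[1]+q[2];r=L1*np.sin(a)+L2*np.sin(b);z=L1*np.cos(a)+L2*np.cos(b)+HD+d
    Rm=R.from_euler("ZYZYZ",[q[0],b,q[3],q[4],q[5]+np.pi/2])
    return np.array([r*np.cos(q[0]),r*np.sin(q[0]),z])+d*Rm.as_matrix()[:,2],Rm
def ik(p,Rt,q0,d=d):
    f=lambda q:(lambda x:np.r_[(x[0]-p)*5,(Rt.inv()*x[1]).as_rotvec()])(fk(q,d))
    s=least_squares(f,np.clip(q0,lo+1e-3,hi-1e-3),bounds=(lo,hi));return s.x,np.abs(s.fun).max()
DOWN=R.from_matrix(np.diag([1.,-1,-1]))
def ori(yaw,pitch): return R.from_euler("z",yaw)*DOWN*R.from_euler("y",pitch) # pitch + lifts lens
E
python3 - <<'E'
from k import *
np.set_printoptions(precision=2,suppress=True)
s=arm.read_state();print(fk(s["joints"])[0]-s["eef_pos"],(fk(s["joints"])[1].inv()*R.from_quat(np.roll(s["orientation"],-1))).magnitude())
def tcp(g,Rt): return np.array(g)+.019*Rt.as_matrix()[:,2]
for dd in (.22,.3):
 for beta in (0,.3):
  for ym,yf in ((-1.2,-.85),(-.85,-.85)):
   q=s["joints"];way=[((.487,.2165,.023),0,-beta+.07),((.46,.2,.3),0,-beta+.07),((.47,-.1,.36),ym,-beta+.07),((.45,-.2,.36),ym,np.pi/2-beta),((.516,-.292,.34),yf,np.pi/2-beta),((.516,-.292,.166),yf,np.pi/2-beta)]
   print("d",dd,"beta",beta,ym);prev=(s["eef_pos"]-[0,0,.0],0,0)
   for w in way:
    mj=0;ql=q
    for t in np.linspace(0,1,13)[1:]:
      g=np.array(prev[0])*(1-t)+np.array(w[0])*t;y=prev[1]*(1-t)+w[1]*t;pi=prev[2]*(1-t)+w[2]*t
      Rt=ori(y,pi);q,e=ik(tcp(g,Rt),Rt,q,dd);mj=max(mj,np.abs(q-ql).max());ql=q
    print(q,"err %.3f maxstep %.2f"%(e,mj));prev=w
E
```

```text
Traceback (most recent call last):
  File "k.py", line 7, in fk
    Rm=R.from_euler("ZYZYZ",[q[0],b,q[3],q[4],q[5]+np.pi/2])
  File "scipy/spatial/transform/_rotation.pyx", line 1413, in scipy.spatial.transform._rotation.Rotation.from_euler
ValueError: Expected axis specification to be a non-empty string of upto 3 characters, got ZYZYZ
```

```bash
sed -i 's/R.from_euler("ZYZYZ",\[q\[0\],b,q\[3\],q\[4\],q\[5\]+np.pi\/2\])/R.from_euler("ZY",[q[0],b])*R.from_euler("ZYZ",[q[3],q[4],q[5]+np.pi\/2])/' k.py
cat > sim.py <<'E'
from k import *
np.set_printoptions(precision=2,suppress=True)
s=arm.read_state();print(fk(s["joints"])[0]-s["eef_pos"],(fk(s["joints"])[1].inv()*R.from_quat(np.roll(s["orientation"],-1))).magnitude())
def tcp(g,Rt): return np.array(g)+.019*Rt.as_matrix()[:,2]
for dd in (.22,.3):
 for beta in (0,.3):
  for ym,yf in ((-1.2,-.85),(-.85,-.85)):
   q=s["joints"];way=[((.487,.2165,.023),0,-beta+.07),((.46,.2,.3),0,-beta+.07),((.47,-.1,.36),ym,-beta+.07),((.45,-.2,.36),ym,np.pi/2-beta),((.516,-.292,.34),yf,np.pi/2-beta),((.516,-.292,.166),yf,np.pi/2-beta)]
   print("d",dd,"beta",beta,ym);prev=(s["eef_pos"]-[0,0,.0],0,0)
   for w in way:
    mj=0;ql=q
    for t in np.linspace(0,1,13)[1:]:
      g=np.array(prev[0])*(1-t)+np.array(w[0])*t;y=prev[1]*(1-t)+w[1]*t;pi=prev[2]*(1-t)+w[2]*t
      Rt=ori(y,pi);q,e=ik(tcp(g,Rt),Rt,q,dd);mj=max(mj,np.abs(q-ql).max());ql=q
    print(q,"err %.3f maxstep %.2f"%(e,mj));prev=w
E
python3 sim.py
```

```text
[ 0.01 -0.02 -0.  ] 2.4396455033842965e-16
d 0.22 beta 0 -1.2
[ 0.43  0.24  2.12 -0.04  0.71  2.03] err 0.000 maxstep 0.09
[ 0.42 -0.12  1.93 -0.03  1.26  2.  ] err 0.000 maxstep 0.05
[-0.2  -0.17  1.87 -0.04  1.4   2.55] err 0.028 maxstep 0.06
[-0.32 -0.5   2.24 -0.96  0.54  2.55] err 0.418 maxstep 0.09
[-0.54 -0.27  2.17 -0.93  0.03  2.55] err 0.359 maxstep 0.05
[-0.55 -0.09  2.25 -0.89  0.    2.55] err 0.597 maxstep 0.02
d 0.22 beta 0 -0.85
[ 0.43  0.24  2.12 -0.04  0.71  2.03] err 0.000 maxstep 0.09
[ 0.42 -0.12  1.93 -0.03  1.26  2.  ] err 0.000 maxstep 0.05
[-0.19 -0.18  1.88 -0.04  1.39  2.24] err 0.000 maxstep 0.05
[-0.42 -0.53  2.32 -0.94  0.17  2.55] err 0.315 maxstep 0.13
[-0.54 -0.27  2.17 -0.93  0.03  2.55] err 0.359 maxstep 0.02
[-0.55 -0.09  2.25 -0.89  0.    2.55] err 0.597 maxstep 0.02
d 0.22 beta 0.3 -1.2
[0.39 0.34 2.   0.1  1.02 1.89] err 0.000 maxstep 0.07
[ 0.38 -0.    1.84  0.08  1.52  1.93] err 0.000 maxstep 0.04
[-0.29 -0.1   1.82  0.18  1.56  2.47] err 0.000 maxstep 0.06
[-0.29 -0.43  2.17 -0.81  0.71  2.55] err 0.296 maxstep 0.10
[-0.47 -0.24  2.13 -0.87  0
[... 1294 characters left out ...]
89] err 0.000 maxstep 0.07
[0.36 0.03 1.81 0.08 1.52 1.92] err 0.000 maxstep 0.04
[-0.31 -0.08  1.8   0.18  1.56  2.44] err 0.000 maxstep 0.06
[-0.24 -0.58  2.32 -0.76  0.68  2.55] err 0.357 maxstep 0.10
[-0.46 -0.37  2.3  -0.86  0.22  2.55] err 0.202 maxstep 0.04
[-0.55 -0.15  2.38 -0.84  0.    2.55] err 0.379 maxstep 0.02
d 0.3 beta 0.3 -0.85
[0.37 0.37 1.97 0.1  1.02 1.89] err 0.000 maxstep 0.07
[0.36 0.03 1.81 0.08 1.52 1.92] err 0.000 maxstep 0.04
[-0.28 -0.05  1.78  0.12  1.61  2.13] err 0.000 maxstep 0.06
[-0.29 -0.65  2.43 -0.84  0.41  2.55] err 0.203 maxstep 0.13
[-0.46 -0.37  2.3  -0.86  0.22  2.55] err 0.202 maxstep 0.02
[-0.55 -0.15  2.38 -0.84  0.    2.55] err 0.379 maxstep 0.02
```

```bash
cat >> k.py <<'E'
def aik(g,Rt,d=.26):
    """analytic IK from grasp point; returns q or None"""
    t=Rt.as_matrix()[:,2]; w=np.array(g)-(d-.019)*t
    r=np.hypot(*w[:2]);z=w[2]-HD-d;c=(r*r+z*z-L1**2-L2**2)/(2*L1*L2)
    if abs(c)>1: return None
    j3=np.arccos(c);j2=np.arctan2(r,z)-np.arctan2(L2*np.sin(j3),L1+L2*np.cos(j3));j1=np.arctan2(w[1],w[0])
    M=(R.from_euler("ZY",[j1,j2+j3]).inv()*Rt)
    j4,j5,j6=M.as_euler("ZYZ");j6-=np.pi/2
    if j5<0: j5=-j5;j4+=np.pi;j6+=np.pi
    wr=lambda a,l:(a-l)%(2*np.pi)+l
    return np.array([j1,j2,j3,wr(j4,-1.31),j5,wr(j6,-np.pi)])
def ok(q,m=.05): return q is not None and (q>lo+np.where(lo==0,0,m)).all() and (q<hi-m).all()
E
python3 - <<'E'
from k import *
np.set_printoptions(precision=2,suppress=True)
for half in (0,1):
 for beta in (0,.3,.6,.9,1.1):
  for yaw in np.arange(-2.4,1.3,.3):
   Rt=ori(yaw,np.pi/2-beta)*R.from_euler("z",np.pi*half)
   qs=[aik((.516,-.292,z),Rt) for z in (.166,.33)]
   if all(ok(q) for q in qs): print(half,beta,"%.2f"%yaw,*qs)
E
```

```text
0 0 -2.40 [-0.18  0.66  1.72 -1.07  2.   -2.22] [-0.18  0.46  1.67 -1.19  2.11 -2.48]
0 0 -1.20 [-0.16  0.31  2.32  4.24  1.32 -2.03] [-0.16 -0.02  2.26  4.37  1.17 -2.4 ]
0 0 -0.90 [-0.27  0.24  2.43  3.82  1.19 -1.87] [-0.27 -0.13  2.36  4.01  0.88 -2.21]
0 0 -0.60 [-0.46  0.2   2.48  3.3   1.11 -1.64] [-0.46 -0.19  2.41  3.37  0.66 -1.76]
0 0 -0.30 [-0.66  0.21  2.47  2.74  1.13 -1.4 ] [-0.66 -0.17  2.4   2.59  0.73 -1.14]
0 0 -0.00 [-0.82  0.26  2.39  2.26  1.24 -1.2 ] [-0.82 -0.08  2.32  2.1   1.   -0.83]
0 0 0.30 [-0.9   0.34  2.26  1.89  1.39 -1.06] [-0.9   0.04  2.2   1.81  1.29 -0.7 ]
0 0 0.60 [-0.93  0.43  2.11  1.6   1.55 -0.98] [-0.93  0.17  2.06  1.59  1.54 -0.66]
0 0 0.90 [-0.92  0.53  1.95  1.37  1.72 -0.93] [-0.92  0.29  1.91  1.42  1.77 -0.64]
0 0 1.20 [-0.88  0.61  1.8   1.18  1.9  -0.91] [-0.88  0.4   1.75  1.27  1.99 -0.65]
0 0.3 -2.40 [-0.2   0.55  1.72 -0.92  1.81 -2.25] [-0.2   0.38  1.64 -0.99  1.96 -2.48]
0 0.3 -0.60 [-0.46  0.03  2.45  3.37  0.61 -1.72] [-0.46 -0.27  2.32  3.78  0.22 -2.16]
0 0.3 -0.30 [-0.65  0.04  2.43  2.58  0.66 -1.22] [-0.65 -0.25  2.31
[... 4650 characters left out ...]
.1 -2.10 [-0.33  0.23  1.87 -0.5   1.18  0.42] [-0.33  0.11  1.7  -0.47  1.44  0.28]
1 1.1 -1.80 [-0.33  0.17  1.94 -0.55  1.05  0.18] [-0.33  0.04  1.77 -0.49  1.31  0.02]
1 1.1 -1.50 [-0.35  0.12  2.01 -0.56  0.9  -0.09] [-0.35 -0.02  1.83 -0.47  1.17 -0.26]
1 1.1 -1.20 [-0.38  0.07  2.06 -0.51  0.75 -0.42] [-0.38 -0.07  1.88 -0.4   1.03 -0.6 ]
1 1.1 -0.90 [-0.43  0.03  2.1  -0.36  0.61 -0.85] [-0.43 -0.11  1.92 -0.26  0.92 -0.99]
1 1.1 -0.60 [-0.5   0.01  2.12 -0.09  0.54 -1.4 ] [-0.5  -0.13  1.94 -0.06  0.87 -1.44]
1 1.1 -0.30 [-0.56  0.02  2.12  0.22  0.56 -2.  ] [-0.56 -0.12  1.93  0.15  0.88 -1.9 ]
1 1.1 -0.00 [-0.62  0.04  2.09  0.44  0.67 -2.5 ] [-0.62 -0.1   1.91  0.33  0.96 -2.33]
```

Call:
{"method": "arm_command", "body": {
  "increments": [
    {"delta_pos":[0.84,0,0.4],"twist":[0,0,0],"grip":1},
    {"delta_pos":[0.84,0,0.7],"twist":[0,0,0],"grip":1},
    {"delta_pos":[0.84,0,0.7],"twist":[0,0,0],"grip":1},
    {"delta_pos":[0.84,0,0.7],"twist":[0,0,0],"grip":1},
    {"delta_pos":[0.84,0,0.7],"twist":[0,0,0],"grip":1},
    {"delta_pos":[0.84,0,0.7],"twist":[0,0,0],"grip":1}
  ]
}}

```text
t: 8.3
eef_pos: [0.4847, 0.2156, 0.1311]
orientation: [0.002, 1.0, 0.004, -0.006]
ft_force: [0.0, 0.6, -0.4]
grip_width: 0.0881
grip_force: 0.0
```

Call:
{"method": "arm_command", "body": {
  "increments": [
    {"delta_pos":[0,0,0.2],"twist":[0,0,0],"grip":1},
    {"delta_pos":[0,0,0.4],"twist":[0,0,0],"grip":1},
    {"delta_pos":[0,0,0.6],"twist":[0,0,0],"grip":1},
    {"delta_pos":[0,0,0.75],"twist":[0,0,0],"grip":1},
    {"delta_pos":[0,0,0.8],"twist":[0,0,0],"grip":1},
    {"delta_pos":[0,0,0.8],"twist":[0,0,0],"grip":1}
  ]
}}

```text
t: 8.8
eef_pos: [0.4851, 0.2168, 0.0161]
orientation: [0.001, 1.0, 0.005, -0.002]
ft_force: [-0.1, 0.2, -0.3]
grip_width: 0.0882
grip_force: 0.0
```

Run:
```python
from k import *
np.set_printoptions(precision=3,suppress=True)
s=arm.read_state();print(s["eef_pos"],s["orientation"])
q0=None
for g,y,p in [((.465,-.03,.1),0,-.83),((.465,-.03,.026),0,-.83),((.465,-.03,.3),0,-.83),((.43,-.03,.36),0,-.4),((.43,-.03,.36),0,0),((.43,-.03,.36),0,.4),((.43,-.03,.36),0,np.pi/2-.9),((.516,-.292,.34),0,np.pi/2-.9),((.516,-.292,.166),0,np.pi/2-.9)]:
    q=aik(g,ori(y,p));print(g,p,q,ok(q))
```

```text
[0.485 0.217 0.016] [ 0.001  1.     0.005 -0.002]
(0.465, -0.03, 0.1) -0.83 [-0.047  0.437  1.85  -0.035  1.684  1.535] True
(0.465, -0.03, 0.026) -0.83 [-0.047  0.542  1.865 -0.034  1.564  1.54 ] True
(0.465, -0.03, 0.3) -0.83 [-0.047  0.23   1.714 -0.038  2.027  1.522] True
(0.43, -0.03, 0.36) -0.4 [-0.057 -0.063  1.81  -0.023  1.794  1.513] True
(0.43, -0.03, 0.36) 0 [-0.07  -0.259  1.943  0.     1.457  1.501] True
(0.43, -0.03, 0.36) 0.4 [-0.089 -0.457  2.112  0.039  1.089  1.471] True
(0.43, -0.03, 0.36) 0.6707963267948965 [-0.107 -0.583  2.24   0.091  0.819  1.425] True
(0.516, -0.292, 0.34) 0.6707963267948965 [-0.673 -0.153  1.987  0.552  0.832  0.62 ] True
(0.516, -0.292, 0.166) 0.6707963267948965 [-0.673  0.013  2.174  0.825  0.556  0.269] True
```

Call:
{"method": "arm_command", "body": {
  "increments": [
    {"delta_pos":[0,0,0.075],"twist":[0,0,0],"grip":1},
    {"delta_pos":[0,0,0.075],"twist":[0,0,0],"grip":0.6},
    {"delta_pos":[0,0,0.075],"twist":[0,0,0],"grip":0.4},
    {"delta_pos":[0,0,0.075],"twist":[0,0,0],"grip":0.3},
    {"delta_pos":[0,0,0.075],"twist":[0,0,0],"grip":0.2},
    {"delta_pos":[0,0,0.075],"twist":[0,0,0],"grip":0.2},
    {"delta_pos":[0,0,0.075],"twist":[0,0,0],"grip":0.2},
    {"delta_pos":[0,0,0.075],"twist":[0,0,0],"grip":0.2}
  ]
}}

```text
t: 9.47
eef_pos: [0.4881, 0.2175, 0.0065]
orientation: [-0.0, 1.0, 0.004, 0.0]
ft_force: [-0.3, -0.8, 0.1]
grip_width: 0.0436
grip_force: 25.3
```

Call:
{"method": "arm_command", "body": {
  "increments": [
    {"delta_pos":[0,0,0],"twist":[0,0,0],"grip":0.2},
    {"delta_pos":[0,0,0],"twist":[0,0,0],"grip":0.2}
  ]
}}

```text
t: 9.63
eef_pos: [0.4881, 0.2175, 0.0065]
orientation: [-0.0, 1.0, 0.004, 0.0]
ft_force: [0.6, -0.3, 2.2]
grip_width: 0.0439
grip_force: 30.0
```

Call:
{"method": "arm_command", "body": {
  "increments": [
    {"delta_pos":[0,0,-0.1],"twist":[0,0,0],"grip":0.2},
    {"delta_pos":[0,0,-0.25],"twist":[0,0,0],"grip":0.2},
    {"delta_pos":[0,0,-0.35],"twist":[0,0,0],"grip":0.2},
    {"delta_pos":[0,0,-0.35],"twist":[0,0,0],"grip":0.2}
  ]
}}

```text
t: 9.97
eef_pos: [0.4902, 0.2183, 0.0616]
orientation: [-0.001, 1.0, 0.004, 0.003]
ft_force: [1.2, -0.2, -1.4]
grip_width: 0.044
grip_force: 30.0
```

Call:
{"method": "arm_command", "body": {
  "increments": [
    {"delta_pos":[0,0.08,0],"twist":[0,0,0],"grip":0.2},
    {"delta_pos":[-0.02,0.22,0],"twist":[0,0,0],"grip":0.2},
    {"delta_pos":[-0.04,0.38,0],"twist":[0,0,0],"grip":0.2},
    {"delta_pos":[-0.06,0.54,0],"twist":[0,0,0],"grip":0.2},
    {"delta_pos":[-0.08,0.7,0],"twist":[0,0,0],"grip":0.2},
    {"delta_pos":[-0.09,0.86,0],"twist":[0,0,0],"grip":0.2}
  ]
}}

```text
t: 10.47
eef_pos: [0.473, 0.0864, 0.0566]
orientation: [0.0, 1.0, 0.005, -0.002]
ft_force: [0.2, 0.1, -2.1]
grip_width: 0.0432
grip_force: 30.0
```

Call:
{"method": "arm_command", "body": {
  "increments": [
    {"delta_pos":[-0.02,0.15,0],"twist":[0,0,0],"grip":0.2},
    {"delta_pos":[-0.04,0.3,0],"twist":[0,0,0],"grip":0.2},
    {"delta_pos":[-0.06,0.45,0],"twist":[0,0,0],"grip":0.2},
    {"delta_pos":[-0.07,0.6,0],"twist":[0,0,0],"grip":0.2},
    {"delta_pos":[-0.08,0.72,0],"twist":[0,0,0],"grip":0.2},
    {"delta_pos":[-0.08,0.79,0],"twist":[0,0,0],"grip":0.2},
    {"delta_pos":[-0.08,0.79,0],"twist":[0,0,0],"grip":0.2},
    {"delta_pos":[-0.08,0.79,0],"twist":[0,0,0],"grip":0.2}
  ]
}}

```text
t: 11.13
eef_pos: [0.4636, -0.0306, 0.0578]
orientation: [-0.0, 1.0, 0.003, -0.001]
ft_force: [0.5, -0.3, -0.9]
grip_width: 0.0439
grip_force: 30.0
```

Call:
{"method": "arm_command", "body": {
  "increments": [
    {"delta_pos":[0,0,0.1],"twist":[0,0,0],"grip":0.2},
    {"delta_pos":[0,0,0.2],"twist":[0,0,0],"grip":0.2},
    {"delta_pos":[0,0,0.27],"twist":[0,0,0],"grip":0.2},
    {"delta_pos":[0,0,0.3],"twist":[0,0,0],"grip":0.2},
    {"delta_pos":[0,0,0.32],"twist":[0,0,0],"grip":0.2},
    {"delta_pos":[0,0,0.32],"twist":[0,0,0],"grip":0.2},
    {"delta_pos":[0,0,0.32],"twist":[0,0,0],"grip":0.2}
  ]
}}

```text
t: 11.72
eef_pos: [0.4648, -0.0301, 0.0109]
orientation: [-0.0, 1.0, 0.005, 0.0]
ft_force: [-0.0, -0.1, -1.4]
grip_width: 0.0438
grip_force: 30.0
```

Call:
{"method": "arm_command", "body": {
  "increments": [
    {"delta_pos":[0,0,0.02],"twist":[0,0,0],"grip":0.2},
    {"delta_pos":[0,0,0.03],"twist":[0,0,0],"grip":0.2},
    {"delta_pos":[0,0,0.03],"twist":[0,0,0],"grip":0.2},
    {"delta_pos":[0,0,0.03],"twist":[0,0,0],"grip":0.2}
  ]
}}

```text
t: 12.05
eef_pos: [0.465, -0.0304, 0.0066]
orientation: [0.0, 1.0, 0.004, 0.0]
ft_force: [0.9, 0.1, -0.5]
grip_width: 0.0435
grip_force: 30.0
```

Call:
{"method": "arm_command", "body": {
  "increments": [
    {"delta_pos":[0,0,0],"twist":[0,0,0],"grip":0.6},
    {"delta_pos":[0,0,0],"twist":[0,0,0],"grip":0.8},
    {"delta_pos":[0,0,0],"twist":[0,0,0],"grip":1},
    {"delta_pos":[0,0,0],"twist":[0,0,0],"grip":1},
    {"delta_pos":[0,0,0],"twist":[0,0,0],"grip":1},
    {"delta_pos":[0,0,0],"twist":[0,0,0],"grip":1},
    {"delta_pos":[0,0,0],"twist":[0,0,0],"grip":1}
  ]
}}

```text
t: 12.63
eef_pos: [0.4645, -0.0303, 0.0062]
orientation: [-0.0, 1.0, 0.004, -0.0]
ft_force: [0.4, -0.6, -1.1]
grip_width: 0.0871
grip_force: 0.0
```

Call:
{"method": "arm_command", "body": {
  "increments": [
    {"delta_pos":[0,0,-0.1],"twist":[0,0,0],"grip":1},
    {"delta_pos":[0,0,-0.3],"twist":[0,0,0],"grip":1},
    {"delta_pos":[0,0,-0.6],"twist":[0,0,0],"grip":1},
    {"delta_pos":[0,0,-0.8],"twist":[0,0,0],"grip":1},
    {"delta_pos":[0,0,-0.8],"twist":[0,0,0],"grip":1},
    {"delta_pos":[0,0,-0.8],"twist":[0,0,0],"grip":1}
  ]
}}

```text
t: 13.13
eef_pos: [0.4668, -0.0306, 0.1289]
orientation: [0.0, 1.0, 0.004, 0.003]
ft_force: [-0.9, 0.1, -0.3]
grip_width: 0.088
grip_force: 0.0
```

Run:
```python
from h import *
np.set_printoptions(precision=4,suppress=True)
p,K,V=cam("wrist");W=(K,V);g=cv2.cvtColor(p,cv2.COLOR_RGB2GRAY)
s=arm.read_state();print(s["t"],s["eef_pos"],s["orientation"])
print([proj(K,V,(x,-.03,.02)) for x in(.32,.43,.465,.48)])
for n in("scene","side"):
    p,K,V=cam(n);g=cv2.cvtColor(p,cv2.COLOR_RGB2GRAY)
    P=[proj(K,V,(x,-.0305,z)) for x,z in((.322,.013),(.465,.023),(.482,.023))];print(n,P)
    u,v=P[1].astype(int);save(n+"3.png",cv2.resize(p[v-60:v+60,u-80:u+80],(640,480)))
```

```text
13.1833 [ 0.465  -0.0303  0.1269] [0.0001 1.     0.0044 0.001 ]
[array([315.2007, 405.851 ]), array([316.1924, 282.1963]), array([316.5592, 236.464 ]), array([316.7253, 215.7485])]
scene [array([366.6796, 225.6871]), array([336.9943, 258.833 ]), array([333.1254, 263.517 ])]
side [array([393.0884, 306.989 ]), array([344.155, 280.335]), array([338.7009, 277.7706])]
```

View pics/scene3.png

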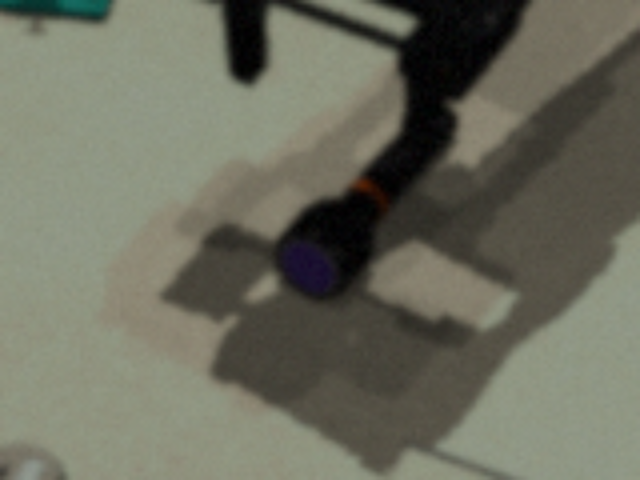

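Seen in the crop, the torch lies at rest in the open, lens at crop (308,268), orange band at (372,193). Next I tilt the tool for the head grasp.

Call:
{"method": "arm_command", "body": {
  "increments": [
    {"delta_pos":[0.4,0,0],"twist":[0,-0.264,0],"grip":0.9},
    {"delta_pos":[0.4,0,0],"twist":[0,-0.264,0],"grip":0.9},
    {"delta_pos":[0.4,0,0],"twist":[0,-0.264,0],"grip":0.9},
    {"delta_pos":[0.4,0,0.1],"twist":[0,-0.264,0],"grip":0.9},
    {"delta_pos":[0.4,0,0.2],"twist":[0,-0.264,0],"grip":0.9},
    {"delta_pos":[0.4,0,0.25],"twist":[0,-0.264,0],"grip":0.9},
    {"delta_pos":[0.4,0,0.25],"twist":[0,-0.264,0],"grip":0.9},
    {"delta_pos":[0.4,0,0.25],"twist":[0,-0.264,0],"grip":0.9}
  ]
}}

```text
t: 13.95
eef_pos: [0.522, -0.0295, 0.0812]
orientation: [0.001, 0.912, 0.004, -0.41]
ft_force: [-1.2, 0.2, -0.6]
grip_width: 0.0794
grip_force: 0.0
```

```bash
cat > goto.py <<'E'
from k import *
import sys
np.set_printoptions(precision=4,suppress=True)
def plan(p,Rt=None):
    s=arm.read_state();Rm=R.from_quat(np.roll(s["orientation"],-1))
    print("t",s["t"],"pos",s["eef_pos"],"j",s["joints"],"ft",s["ft_force"],"w",s["grip_width"],s["grip_force"])
    print(Rm.as_matrix())
    print("delta",Rm.inv().apply(np.array(p)-s["eef_pos"])/.15, "twist",(Rm.inv()*Rt).as_rotvec()/np.pi if Rt is not None else "")
    return s,Rm
E
python3 - <<'E'
from goto import *
s,_=plan((.451,-.030,.0132),ori(.008,-.83))
for d_ in(.2,.23,.26,.3): print(d_,fk(s["joints"],d_)[0])
E
```

```text
t 13.95 pos [ 0.522  -0.0295  0.0812] j [-0.0674  0.6859  1.5283 -0.0575  1.7702  1.5078] ft [-1.1996  0.2005 -0.6195] w 0.07941294882586857 0.0
[[ 0.6641  0.009  -0.7476]
 [ 0.0068 -1.     -0.006 ]
 [-0.7476 -0.0011 -0.6641]]
delta [ 0.025  -0.0002  0.655 ] twist [0.     0.0046 0.0005]
0.2 [ 0.6257 -0.0535  0.034 ]
0.23 [ 0.6033 -0.0537  0.0441]
0.26 [ 0.5809 -0.0539  0.0541]
0.3 [ 0.551  -0.0541  0.0676]
```

Run:
```python
from goto import *
for beta in(.9,):
 for yaw in(-.3,0,.3):
  for g,p in [((.465,-.03,.026),-.83),((.465,-.03,.3),-.83),((.43,-.03,.36),-.4),((.45,-.03,.36),0),((.45,-.03,.36),.4),((.45,-.03,.36),np.pi/2-beta),((.516,-.292,.34),np.pi/2-beta),((.516,-.292,.166),np.pi/2-beta)]:
    y=yaw if g[1]<-.2 else 0
    if yaw and not y: continue
    q=aik(g,ori(y,p),.34);print(g,p,y,q,ok(q))
```

```text
(0.516, -0.292, 0.34) 0.6707963267948965 -0.3 [-0.6215 -0.2878  2.126   0.3166  0.6828  1.0667] True
(0.516, -0.292, 0.166) 0.6707963267948965 -0.3 [-0.6215 -0.0984  2.3186  0.6338  0.3381  0.7093] True
(0.465, -0.03, 0.026) -0.83 0 [-0.0427  0.6608  1.7246 -0.0315  1.5857  1.5415] True
(0.465, -0.03, 0.3) -0.83 0 [-0.0427  0.3561  1.6012 -0.0349  2.0136  1.527 ] True
(0.43, -0.03, 0.36) -0.4 0 [-0.054   0.0004  1.7595 -0.0215  1.7811  1.5166] True
(0.45, -0.03, 0.36) 0 0 [-0.0666 -0.2174  1.9104  0.      1.4486  1.5042] True
(0.45, -0.03, 0.36) 0.4 0 [-0.092  -0.4817  2.1375  0.0404  1.0876  1.4672] True
(0.45, -0.03, 0.36) 0.6707963267948965 0 [-0.1192 -0.6542  2.3043  0.1007  0.8267  1.4089] True
(0.516, -0.292, 0.34) 0.6707963267948965 0 [-0.7452 -0.2216  2.0755  0.5937  0.8533  0.5273] True
(0.516, -0.292, 0.166) 0.6707963267948965 0 [-0.7452 -0.0358  2.2607  0.8869  0.575   0.145 ] True
(0.516, -0.292, 0.34) 0.6707963267948965 0.3 [-0.8232 -0.1213  1.9914  0.6971  1.061   0.1619] True
(0.516, -0.292, 0.166) 0.6707963267948965 0.3 [-0.8232  0.0572  2.1666  0.8848  0.8098 -0.1503] True
```

Call:
{"method": "arm_command", "body": {
  "increments": [
    {"delta_pos":[0.02,0,0.15],"twist":[0,0.005,0],"grip":0.9},
    {"delta_pos":[0.02,0,0.3],"twist":[0,0.005,0],"grip":0.9},
    {"delta_pos":[0.02,0,0.45],"twist":[0,0.005,0],"grip":0.9},
    {"delta_pos":[0.02,0,0.55],"twist":[0,0.005,0],"grip":0.9},
    {"delta_pos":[0.02,0,0.6],"twist":[0,0.005,0],"grip":0.9},
    {"delta_pos":[0.02,0,0.6],"twist":[0,0.005,0],"grip":0.9},
    {"delta_pos":[0.02,0,0.6],"twist":[0,0.005,0],"grip":0.9}
  ]
}}

```text
t: 14.53
eef_pos: [0.46, -0.0303, 0.026]
orientation: [0.002, 0.918, 0.004, -0.395]
ft_force: [-0.6, 0.2, 0.7]
grip_width: 0.0795
grip_force: 0.0
```

Run:
```python
from goto import *
plan((.451,-.030,.0132),ori(.008,-.83))
```

```text
t 14.5333 pos [ 0.46   -0.0303  0.026 ] j [-0.0751  0.6447  1.711  -0.0608  1.5971  1.5115] ft [-0.5824  0.2121  0.6921] w 0.0794694158217241 0.0
[[ 0.6873  0.0087 -0.7264]
 [ 0.006  -1.     -0.0063]
 [-0.7264 -0.0001 -0.6873]]
delta [ 0.0209 -0.0027  0.1021] twist [ 0.0001 -0.0054  0.0002]
```

Call:
{"method": "arm_command", "body": {
  "increments": [
    {"delta_pos":[0.02,0,0.05],"twist":[0,0,0],"grip":0.9},
    {"delta_pos":[0.02,0,0.09],"twist":[0,0,0],"grip":0.8},
    {"delta_pos":[0.02,0,0.09],"twist":[0,0,0],"grip":0.6},
    {"delta_pos":[0.02,0,0.09],"twist":[0,0,0],"grip":0.2},
    {"delta_pos":[0.02,0,0.09],"twist":[0,0,0],"grip":0.2},
    {"delta_pos":[0.02,0,0.09],"twist":[0,0,0],"grip":0.2},
    {"delta_pos":[0.02,0,0.09],"twist":[0,0,0],"grip":0.2},
    {"delta_pos":[0.02,0,0.09],"twist":[0,0,0],"grip":0.2}
  ]
}}

```text
t: 15.2
eef_pos: [0.4528, -0.0304, 0.0144]
orientation: [0.002, 0.918, 0.004, -0.395]
ft_force: [0.1, 0.3, 0.8]
grip_width: 0.0437
grip_force: 30.0
```

Call:
{"method": "arm_command", "body": {
  "increments": [
    {"delta_pos":[0,0,0],"twist":[0,0,0],"grip":0.2},
    {"delta_pos":[0,0,0],"twist":[0,0,0],"grip":0.2},
    {"delta_pos":[0,0,0],"twist":[0,0,0],"grip":0.2}
  ]
}}

```text
t: 15.45
eef_pos: [0.4528, -0.0304, 0.0144]
orientation: [0.002, 0.919, 0.004, -0.395]
ft_force: [1.5, -0.3, 1.2]
grip_width: 0.0439
grip_force: 30.0
```

Run:
```python
from goto import *
s,Rm=plan((.46,-.030,.22))
print("grasp",s["eef_pos"]-.019*Rm.as_matrix()[:,2])
```

```text
t 15.45 pos [ 0.4528 -0.0304  0.0144] j [-0.0759  0.6512  1.7289 -0.0614  1.5728  1.5124] ft [ 1.4633 -0.2605  1.2373] w 0.04385492659414077 29.99961186915243
[[ 0.6873  0.0087 -0.7263]
 [ 0.006  -1.     -0.0063]
 [-0.7263  0.     -0.6873]]
delta [-0.9624 -0.0023 -0.9772] twist 
grasp [ 0.4666 -0.0303  0.0274]
```

Call:
{"method": "arm_command", "body": {
  "increments": [
    {"delta_pos":[-0.05,0,-0.047],"twist":[0,0,0],"grip":0.2},
    {"delta_pos":[-0.15,0,-0.14],"twist":[0,0,0],"grip":0.2},
    {"delta_pos":[-0.3,0,-0.28],"twist":[0,0,0],"grip":0.2},
    {"delta_pos":[-0.45,0,-0.43],"twist":[0,0,0],"grip":0.2},
    {"delta_pos":[-0.6,0,-0.57],"twist":[0,0,0],"grip":0.2},
    {"delta_pos":[-0.75,0,-0.71],"twist":[0,0,0],"grip":0.2},
    {"delta_pos":[-0.9,0,-0.85],"twist":[0,0,0],"grip":0.2},
    {"delta_pos":[-0.97,0,-0.92],"twist":[0,0,0],"grip":0.2}
  ]
}}

```text
t: 16.12
eef_pos: [0.4537, -0.0305, 0.2189]
orientation: [0.002, 0.919, 0.004, -0.394]
ft_force: [0.6, -0.5, -1.9]
grip_width: 0.0435
grip_force: 30.0
```

Call:
{"method": "arm_command", "body": {
  "increments": [
    {"delta_pos":[-0.1,0,-0.09],"twist":[0,0.02,0],"grip":0.2},
    {"delta_pos":[-0.25,0,-0.23],"twist":[0,0.05,0],"grip":0.2},
    {"delta_pos":[-0.4,0,-0.37],"twist":[0,0.08,0],"grip":0.2},
    {"delta_pos":[-0.55,0,-0.52],"twist":[0,0.11,0],"grip":0.2},
    {"delta_pos":[-0.6,0,-0.56],"twist":[0,0.14,0],"grip":0.2},
    {"delta_pos":[-0.6,0,-0.56],"twist":[0,0.16,0],"grip":0.2},
    {"delta_pos":[-0.6,0,-0.56],"twist":[0,0.17,0],"grip":0.2},
    {"delta_pos":[-0.6,0,-0.56],"twist":[0,0.17,0],"grip":0.2}
  ]
}}

```text
t: 16.78
eef_pos: [0.4509, -0.0304, 0.3393]
orientation: [0.001, 0.99, 0.004, -0.138]
ft_force: [-0.5, 0.1, -1.8]
grip_width: 0.044
grip_force: 30.0
```

Run:
```python
from goto import *
Rt=ori(.008,-.813+1.5008)
s,Rm=plan(np.array([.455,-.030,.36])+.019*Rt.as_matrix()[:,2],Rt)
```

```text
t 16.7833 pos [ 0.4509 -0.0304  0.3393] j [-0.0999 -0.0272  1.7676 -0.03    1.6757  1.4633] ft [-0.4948  0.1049 -1.8035] w 0.0439919475938467 29.999830247361388
[[ 0.9621  0.0086 -0.2727]
 [ 0.0082 -1.     -0.0026]
 [-0.2727  0.0003 -0.9621]]
delta [ 0.0926 -0.0022 -0.0682] twist [0.     0.3068 0.0002]
```

Call:
{"method": "arm_command", "body": {
  "increments": [
    {"delta_pos":[0.01,0,-0.01],"twist":[0,0.03,0],"grip":0.2},
    {"delta_pos":[0.02,0,-0.02],"twist":[0,0.06,0],"grip":0.2},
    {"delta_pos":[0.04,0,-0.03],"twist":[0,0.1,0],"grip":0.2},
    {"delta_pos":[0.05,0,-0.04],"twist":[0,0.14,0],"grip":0.2},
    {"delta_pos":[0.06,0,-0.05],"twist":[0,0.17,0],"grip":0.2},
    {"delta_pos":[0.07,0,-0.06],"twist":[0,0.2,0],"grip":0.2},
    {"delta_pos":[0.08,0,-0.07],"twist":[0,0.23,0],"grip":0.2},
    {"delta_pos":[0.09,0,-0.07],"twist":[0,0.26,0],"grip":0.2}
  ]
}}

```text
t: 17.45
eef_pos: [0.4675, -0.0302, 0.3434]
orientation: [-0.001, 0.964, 0.004, 0.266]
ft_force: [0.6, -0.0, -2.1]
grip_width: 0.0433
grip_force: 30.0
```

Call:
{"method": "arm_command", "body": {
  "increments": [
    {"delta_pos":[0,0,0],"twist":[0,0.02,0],"grip":0.2},
    {"delta_pos":[0,0,0],"twist":[0,0.035,0],"grip":0.2},
    {"delta_pos":[0,0,0],"twist":[0,0.047,0],"grip":0.2},
    {"delta_pos":[0,0,0],"twist":[0,0.047,0],"grip":0.2},
    {"delta_pos":[0,0,0],"twist":[0,0.047,0],"grip":0.2}
  ]
}}

```text
t: 17.87
eef_pos: [0.4669, -0.0302, 0.3422]
orientation: [-0.002, 0.943, 0.004, 0.334]
ft_force: [0.2, -0.2, -0.9]
grip_width: 0.0434
grip_force: 30.0
```

Run:
```python
from goto import *
Rt=ori(.008,-.813+1.5008)
s,Rm=plan(np.array([.516,-.292,.36])+.019*Rt.as_matrix()[:,2],Rt)
g=s["eef_pos"]-.019*Rm.as_matrix()[:,2];print("g",g)
for n in("scene","side"):
    p,K,V=cam(n);np.savez(n+"4.npz",p=p,K=K,V=V)
    a,b=proj(K,V,g+[0,0,.02]),proj(K,V,g-[0,0,.145]);print(n,a,b)
    c=((a+b)/2).astype(int);im=np.clip(p*(1.5 if n=="scene" else 1),0,255).astype(np.uint8)
    x0,y0=max(c[0]-50,0),max(c[1]-75,0);print(x0,y0)
    save(n+"4.png",cv2.resize(im[y0:y0+150,x0:x0+100],(400,600),interpolation=cv2.INTER_CUBIC))
save("v4.png",np.hstack([cv2.imread("pics/%s4.png"%n)[:,:,::-1] for n in("scene","side")]))
```

```text
t 17.8667 pos [ 0.4669 -0.0302  0.3422] j [-0.2247 -0.6506  2.3117  0.2004  0.8237  1.2515] ft [ 0.2005 -0.2469 -0.9499] w 0.04342645614800311 29.999744922588434
[[ 0.7773  0.0086  0.629 ]
 [ 0.0062 -1.      0.006 ]
 [ 0.6291 -0.0008 -0.7774]]
delta [0.3192 1.7482 0.2299] twist [-0.0003  0.0024 -0.    ]
g [ 0.4549 -0.0303  0.357 ]
scene [345.7338 114.4856] [342.379  188.6307]
294 76
side [348.1007 141.426 ] [347.7331 211.8306]
297 101
```

View pics/v4.png

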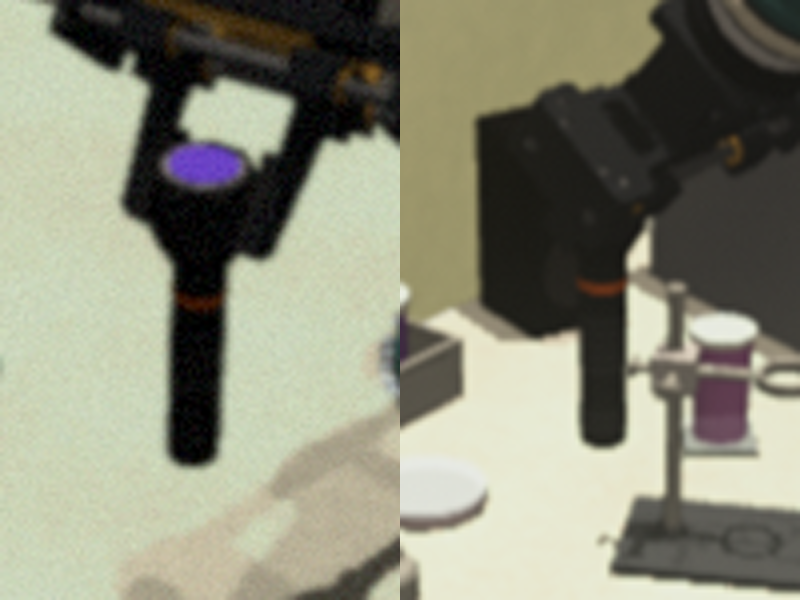

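```bash
cat > axis.py <<'E'
from h import *
def midline(p,u0,u1,v0,v1,th):
    g=cv2.cvtColor(p,cv2.COLOR_RGB2GRAY).astype(float);L=[]
    for v in range(v0,v1):
        r=g[v,u0:u1];k=np.where(r<th)[0]
        a,b=k.min(),k.max()
        if a<1 or b>len(r)-2: continue
        e1=a-(th-r[a])/(r[a-1]-r[a]+1e-9); e2=b+(th-r[b])/(r[b+1]-r[b]+1e-9)
        L.append((v,u0+(e1+e2)/2,e2-e1))
    L=np.array(L);m=np.median(L[:,2]);L=L[np.abs(L[:,2]-m)<2.5]
    c=np.polyfit(L[:,0],L[:,1],1);print("n",len(L),"width",m,"resid",np.std(np.polyval(c,L[:,0])-L[:,1]));return c
def axis3(sc,si,win_sc,win_si,th=(60,70)):
    N=[];D=[]
    for (p,K,V),w,t in((sc,win_sc,th[0]),(si,win_si,th[1])):
        c=midline(p,*w,t);o,d1=ray(K,V,np.polyval(c,w[2]),w[2]);_,d2=ray(K,V,np.polyval(c,w[3]),w[3])
        n=np.cross(d1,d2);n/=np.linalg.norm(n);N.append(n);D.append(n@o)
    N=np.array(N);d=np.cross(*N);d/=d[2]
    pt=lambda z:np.r_[np.linalg.solve(N[:,:2],np.array(D)-N[:,2]*z),z]
    return d,pt
E
python3 - <<'E'
from axis import *
np.set_printoptions(precision=4,suppress=True)
L=lambda n:(lambda a:(a["p"],a["K"],a["V"]))(np.load(n))
d,pt=axis3(L("scene4.npz"),L("side4.npz"),(325,362,155,188),(330,366,187,207))
print("dir",d,"at z .357",pt(.357),"z .22",pt(.22))
E
```

```text
n 33 width 12.634988179655119 resid 0.05031261262142898
n 20 width 9.930211653868605 resid 0.043198277152482104
dir [ 0.0062 -0.0016  1.    ] at z .357 [ 0.4574 -0.0312  0.357 ] z .22 [ 0.4565 -0.031   0.22  ]
```

```bash
cat > ringfit.py <<'E'
from h import *
from scipy.ndimage import map_coordinates
np.set_printoptions(precision=4,suppress=True)
th=np.linspace(0,2*np.pi,48,endpoint=False)
st=np.arctan2(.47,.88); keep=np.abs((th-st+np.pi)%(2*np.pi)-np.pi)>.5; th=th[keep]
def samp(im,K,V,c,r,z):
    P=np.array([proj(K,V,(c[0]+r*np.cos(t),c[1]+r*np.sin(t),z)) for t in th]);return map_coordinates(im,[P[:,1],P[:,0]],order=1)
def score(im,K,V,c,sgn):
    ins=np.mean([samp(im,K,V,c,.0195,.140)])
    # background just outside top/bottom edges and in the bore
    out=np.minimum if sgn>0 else np.maximum
    o=np.mean([samp(im,K,V,c,.026,.140)]);i=np.mean([samp(im,K,V,c,.0125,.140)])
    return o+i-2*ins if sgn>0 else 2*ins-o-i
for n,f,sg in(("scene","scene0.npz",1),("side","side0.npz",1),("wrist","w1.npz",-1)):
    a=np.load(f);im=cv2.GaussianBlur(cv2.cvtColor(a["p"],cv2.COLOR_RGB2GRAY).astype(float),(0,0),.6)
    best=[]
    for x in np.arange(.498,.536,.0015):
        for y in np.arange(-.31,-.272,.0015): best.append((score(im,a["K"],a["V"],(x,y),sg),x,y))
    best.sort(reverse=True);B=np.array(best[:12]);print(n,B[0],"mean",B[:,1:].mean(0),"std",B[:,1:].std(0))
E
python3 ringfit.py
```

```text
scene [77.892   0.525  -0.2875] mean [ 0.5249 -0.287 ] std [0.0014 0.0015]
side [80.6876  0.5055 -0.2815] mean [ 0.5059 -0.2821] std [0.0014 0.0016]
wrist [126.4986   0.516   -0.2935] mean [ 0.5168 -0.2935] std [0.0017 0.0012]
```

Call:
{"method": "arm_command", "body": {
  "increments": [
    {"delta_pos":[0.015,0.09,0.01],"twist":[0,0,0],"grip":0.2},
    {"delta_pos":[0.03,0.2,0.025],"twist":[0,0,0],"grip":0.2},
    {"delta_pos":[0.055,0.33,0.045],"twist":[0,0,0],"grip":0.2},
    {"delta_pos":[0.075,0.46,0.06],"twist":[0,0,0],"grip":0.2},
    {"delta_pos":[0.1,0.6,0.08],"twist":[0,0,0],"grip":0.2},
    {"delta_pos":[0.12,0.72,0.095],"twist":[0,0,0],"grip":0.2},
    {"delta_pos":[0.135,0.82,0.107],"twist":[0,0,0],"grip":0.2},
    {"delta_pos":[0.144,0.878,0.115],"twist":[0,0,0],"grip":0.2}
  ]
}}

```text
t: 18.63
eef_pos: [0.4975, -0.1638, 0.3445]
orientation: [-0.001, 0.942, 0.004, 0.335]
ft_force: [-0.7, -0.2, -1.7]
grip_width: 0.0437
grip_force: 30.0
```

Call:
{"method": "arm_command", "body": {
  "increments": [
    {"delta_pos":[0.015,0.09,0.01],"twist":[0,0,0],"grip":0.2},
    {"delta_pos":[0.03,0.2,0.025],"twist":[0,0,0],"grip":0.2},
    {"delta_pos":[0.055,0.33,0.045],"twist":[0,0,0],"grip":0.2},
    {"delta_pos":[0.075,0.46,0.06],"twist":[0,0,0],"grip":0.2},
    {"delta_pos":[0.1,0.6,0.08],"twist":[0,0,0],"grip":0.2},
    {"delta_pos":[0.12,0.72,0.095],"twist":[0,0,0],"grip":0.2},
    {"delta_pos":[0.135,0.82,0.107],"twist":[0,0,0],"grip":0.2},
    {"delta_pos":[0.144,0.878,0.115],"twist":[0,0,0],"grip":0.2}
  ]
}}

```text
t: 19.3
eef_pos: [0.5263, -0.2954, 0.3445]
orientation: [-0.002, 0.942, 0.004, 0.335]
ft_force: [0.3, 0.1, -1.4]
grip_width: 0.0437
grip_force: 30.0
```

Call:
{"method": "arm_command", "body": {
  "increments": [
    {"delta_pos":[0,0,0],"twist":[0,0,0],"grip":0.2},
    {"delta_pos":[0,0,0],"twist":[0,0,0],"grip":0.2},
    {"delta_pos":[0,0,0],"twist":[0,0,0],"grip":0.2},
    {"delta_pos":[0,0,0],"twist":[0,0,0],"grip":0.2}
  ]
}}

```text
t: 19.63
eef_pos: [0.5254, -0.2923, 0.3448]
orientation: [-0.002, 0.942, 0.005, 0.336]
ft_force: [0.1, -0.4, -1.2]
grip_width: 0.0439
grip_force: 30.0
```

Run:
```python
from goto import *
s,Rm=plan((.5245,-.2937,.3427));g=s["eef_pos"]-.019*Rm.as_matrix()[:,2];print("g",g)
import axis
for n in("scene","side"):
    p,K,V=cam(n);np.savez(n+"5.npz",p=p,K=K,V=V)
    gr=cv2.cvtColor(p,cv2.COLOR_RGB2GRAY)
    for z in(.29,.26,.23): 
        u,v=proj(K,V,(.516,-.2937,z)).astype(int);print(n,z,u,v,gr[v,u-22:u+23:2])
```

```text
t 19.6333 pos [ 0.5254 -0.2923  0.3448] j [-0.8175 -0.2394  2.059   0.625   0.9204  0.459 ] ft [ 0.0848 -0.3588 -1.2219] w 0.043895965258398575 29.999799459310452
[[ 0.7746  0.0098  0.6324]
 [ 0.0074 -1.      0.0064]
 [ 0.6324 -0.0003 -0.7747]]
delta [-0.0138  0.0094  0.0069] twist 
g [ 0.5134 -0.2924  0.3595]
scene 0.29 213 130 [133 134 132 133 132 134 135 133  60   5   5   8   9   0  26 117 136 133
 132 135 135 137 135]
scene 0.26 215 143 [135 137 134 133 131 132 137 129  67  11   7  10   3   8  35 118 138 135
 134 134 138 136 137]
scene 0.23 217 155 [135 135 135 130 136 135 136 130  60   3   1   2   0   4  48 123 133 129
 134 137 135 134 136]
side 0.29 395 138 [ 65  65  65  64  64  63  63  62  60  33  28  28  29  29  55  64  63  66
  78 105 114 118 114]
side 0.26 394 150 [ 66  65  65  64  63  64  64  63  63  40  33  33  34  32  50  64  63  64
  73 100 119 118 110]
side 0.23 394 161 [ 64  66  65  64  65  65  65  64  63  36  34  36  35  34  59  65  65  69
  79 115 124 111 103]
```

Run:
```python
from axis import *
np.set_printoptions(precision=4,suppress=True)
L=lambda n:(lambda a:(a["p"],a["K"],a["V"]))(np.load(n))
S,D=L("scene5.npz"),L("side5.npz")
d,pt=axis3(S,D,(193,235,130,155),(374,412,136,160),(65,49))
for z in(.36,.25,.14,.135): print("axis",z,pt(z))
print("dir",d)
# ring, same cameras
M=[];r=[]
for (p,K,V),c in((S,(.5249,-.287,.14)),(D,(.5059,-.2821,.14))):
    u=proj(K,V,c);print(u);o,dd=ray(K,V,*u);dd/=np.linalg.norm(dd);P=np.eye(3)-np.outer(dd,dd);M.append(P);r.append(P@o)
x=np.linalg.lstsq(np.vstack(M),np.hstack(r),rcond=None)[0];print("ring tri",x)
for (p,K,V) in(S,D): print("px resid: axis at .135 vs ring tri", proj(K,V,pt(.135)), proj(K,V,x))
# current frame ring column/row profiles (tail is above ring, ring itself maybe visible)
for n,(p,K,V),c in(("scene",S,(.5249,-.287,.14)),("side",D,(.5059,-.2821,.14))):
    u,v=np.round(proj(K,V,c)).astype(int);g=cv2.cvtColor(p,cv2.COLOR_RGB2GRAY)
    print(n,u,v);print(g[v-10:v+11,u-16:u+17])
```

```text
n 25 width 12.698685540935196 resid 0.046424672318162996
n 24 width 10.768668831114717 resid 0.049480884993675145
axis 0.36 [ 0.5161 -0.2938  0.36  ]
axis 0.25 [ 0.5157 -0.2939  0.25  ]
axis 0.14 [ 0.5154 -0.2941  0.14  ]
axis 0.135 [ 0.5153 -0.2941  0.135 ]
dir [0.0034 0.0016 1.    ]
[222.2423 193.3709]
[393.059  195.5406]
ring tri [ 0.5158 -0.2961  0.1309]
px resid: axis at .135 vs ring tri [222.728  191.8024] [222.1063 193.0736]
px resid: axis at .135 vs ring tri [392.666  194.6805] [392.9054 195.7624]
scene 222 193
[[137 135 136 136 135 137 134 136 134 137 136 135 135 135 134 135 133 131
  132 132 133 132 134 138 134 136 133 135 132 135 134 132 136]
 [136 136 134 135 139 136 136 137 136 136 134 133 131 129 125 120 121 115
  117 121 121 125 129 131 133 133 134 135 135 135 135 133 132]
 [136 133 135 137 137 135 135 134 134 132 131 125 114 108  93  91  87  87
   83  85  92 105 115 120 129 133 130 133 134 131 134 133 131]
 [138 136 133 134 135 133 134 134 135 128 115 100  85  72  59  52  53  50
   43  53  58  75  85  94 105 118 130 136 134 136 132 135 134]
 [136 137 135 137 134 135 1
[... 4493 characters left out ...]
9 239 239 238]
 [ 82  83  83  83  81  79 115 199 235 239 238 238 239 239 239 238 238 238
  239 239 240 239 239 238 238 238 238 238 238 239 238 238 238]
 [ 83  83  84  83  83  80 124 212 238 239 239 238 239 239 239 239 238 239
  239 239 239 238 238 238 238 238 238 238 239 239 239 238 239]
 [ 87  88  89  90  88  86 135 224 240 240 239 240 240 239 239 239 239 238
  239 239 239 238 238 238 238 238 238 238 239 238 238 239 239]
 [ 95  96  97  97  96  93 139 224 239 240 240 240 240 239 239 239 239 238
  238 238 238 238 238 238 238 238 238 238 239 238 238 238 239]
 [ 99 100 100 100  99  97 132 210 236 239 240 239 239 239 239 239 239 238
  238 238 239 239 238 238 238 238 238 238 238 238 238 238 238]]
```

Call:
{"method": "arm_command", "body": {
  "increments": [
    {"delta_pos":[-0.04,0.007,0.05],"twist":[0,0,0],"grip":0.2},
    {"delta_pos":[-0.1,0.007,0.12],"twist":[0,0,0],"grip":0.2},
    {"delta_pos":[-0.16,0.007,0.195],"twist":[0,0,0],"grip":0.2},
    {"delta_pos":[-0.22,0.007,0.27],"twist":[0,0,0],"grip":0.2},
    {"delta_pos":[-0.27,0.007,0.33],"twist":[0,0,0],"grip":0.2},
    {"delta_pos":[-0.28,0.007,0.345],"twist":[0,0,0],"grip":0.2},
    {"delta_pos":[-0.28,0.007,0.345],"twist":[0,0,0],"grip":0.2},
    {"delta_pos":[-0.28,0.007,0.345],"twist":[0,0,0],"grip":0.2}
  ]
}}

```text
t: 20.4
eef_pos: [0.5258, -0.2943, 0.278]
orientation: [-0.002, 0.942, 0.004, 0.336]
ft_force: [0.1, 0.7, -0.9]
grip_width: 0.0437
grip_force: 30.0
```

Run:
```python
from axis import *
np.set_printoptions(precision=4,suppress=True)
s=arm.read_state();Rm=R.from_quat(np.roll(s["orientation"],-1)).as_matrix();print(s["eef_pos"],s["ft_force"],s["joints"]);print("g",s["eef_pos"]-.019*Rm[:,2]);print(Rm)
S,D=cam("scene"),cam("side")
np.savez("scene6.npz",p=S[0],K=S[1],V=S[2])
cs=midline(S[0],205,240,167,182,65);print([proj(S[1],S[2],(.5155,-.295,z)) for z in(.2,.15,.135)],np.polyval(cs,[167,182,193]))
g=cv2.cvtColor(D[0],cv2.COLOR_RGB2GRAY);print(proj(D[1],D[2],(.5155,-.295,.2)),g[165:192:4,378:410])
```

```text
[ 0.5258 -0.2943  0.278 ] [ 0.0536  0.7235 -0.9257] [-0.8199 -0.1887  2.1431  0.6957  0.8146  0.3497]
g [ 0.5138 -0.2944  0.2927]
[[ 0.7746  0.0084  0.6324]
 [ 0.0062 -1.      0.0057]
 [ 0.6325 -0.0005 -0.7746]]
n 15 width 11.755050505011011 resid 0.05744295465638462
[array([218.691, 167.294]), array([221.5377, 186.2421]), array([222.359 , 191.7089])] [218.1259 220.4564 222.1654]
[393.927  171.9217] [[ 65  66  66  65  65  65  65  64  65  65  63  52  39  34  35  35  35  35
   34  34  34  40  59  67  65  65  66  67  70  75  87 101]
 [ 66  66  66  66  66  66  65  66  66  67  63  48  37  36  36  36  36  36
   36  35  37  46  61  67  67  68  67  69  74  75  80  93]
 [ 67  67  67  67  68  68  67  67  67  67  65  48  38  35  36  36  37  37
   37  37  40  54  65  68  69  68  68  70  75  78  98 120]
 [ 65  66  67  65  66  67  68  68  69  69  65  47  35  34  35  34  34  34
   33  33  39  57  67  69  69  69  69  71  75  82  97 116]
 [242 241 241 241 240 235 213 165 103  71  62  46  36  35  34  35  34  35
   35  34  42  62  70  70  70  70  71  75  76  78  90 100]
 [240 240 240 239 234 219 197 171 153 138  99  56  39  39  39  40  40  40
   39  39  46  63  71  70  71  71  72  78  80  92 108 117]
 [ 87  86  86  84  83  78 115 193 212 186 140  81  44  36  36  37  37  36
   36  43  60  70  71  71  71  72  72  77  82  99 119 124]]
```

Call:
{"method": "arm_command", "body": {
  "increments": [
    {"delta_pos":[-0.02,0,0.025],"twist":[0,0,0],"grip":0.2},
    {"delta_pos":[-0.05,0,0.06],"twist":[0,0,0],"grip":0.2},
    {"delta_pos":[-0.085,0,0.105],"twist":[0,0,0],"grip":0.2},
    {"delta_pos":[-0.12,0,0.147],"twist":[0,0,0],"grip":0.2},
    {"delta_pos":[-0.14,0,0.171],"twist":[0,0,0],"grip":0.2},
    {"delta_pos":[-0.14,0,0.171],"twist":[0,0,0],"grip":0.2}
  ]
}}

```text
t: 21.0
eef_pos: [0.5248, -0.2933, 0.2424]
orientation: [-0.003, 0.942, 0.004, 0.335]
ft_force: [-0.4, -0.5, -1.9]
grip_width: 0.0438
grip_force: 30.0
```

Run:
```python
from goto import *
s,Rm=plan((.5258,-.2943,.2));print("g",s["eef_pos"]-.019*Rm.as_matrix()[:,2],s["wrist_torque"])
```

```text
t 21.0 pos [ 0.5248 -0.2933  0.2424] j [-0.8199 -0.1558  2.1836  0.7413  0.762   0.2843] ft [-0.3893 -0.4724 -1.9485] w 0.04381025563821935 29.99967326179103
[[ 0.7762  0.0089  0.6305]
 [ 0.0052 -1.      0.0077]
 [ 0.6305 -0.0027 -0.7762]]
delta [-0.1729  0.0073  0.2238] twist 
g [ 0.5128 -0.2935  0.2572] [0.0913 0.4121 0.009 ]
```

Call:
{"method": "arm_command", "body": {
  "increments": [
    {"delta_pos":[-0.03,0.003,0.04],"twist":[0,0,0],"grip":0.2},
    {"delta_pos":[-0.07,0.004,0.09],"twist":[0,0,0],"grip":0.2},
    {"delta_pos":[-0.11,0.005,0.145],"twist":[0,0,0],"grip":0.2},
    {"delta_pos":[-0.155,0.005,0.2],"twist":[0,0,0],"grip":0.2},
    {"delta_pos":[-0.2,0.005,0.255],"twist":[0,0,0],"grip":0.2},
    {"delta_pos":[-0.23,0.005,0.295],"twist":[0,0,0],"grip":0.2},
    {"delta_pos":[-0.245,0.005,0.314],"twist":[0,0,0],"grip":0.2},
    {"delta_pos":[-0.245,0.005,0.314],"twist":[0,0,0],"grip":0.2}
  ]
}}

```text
t: 21.67
eef_pos: [0.5264, -0.2944, 0.1835]
orientation: [-0.002, 0.942, 0.004, 0.335]
ft_force: [-0.1, -0.2, -1.0]
grip_width: 0.0434
grip_force: 30.0
```

Run:
```python
from goto import *
s,Rm=plan((.5258,-.2943,.157));print("g",s["eef_pos"]-.019*Rm.as_matrix()[:,2],s["wrist_torque"])
```

```text
t 21.6667 pos [ 0.5264 -0.2944  0.1835] j [-0.8188 -0.0803  2.238   0.8489  0.6694  0.1429] ft [-0.0745 -0.2352 -1.0176] w 0.04343517422796868 29.999582445780106
[[ 0.7756  0.0087  0.6311]
 [ 0.0055 -1.      0.007 ]
 [ 0.6311 -0.002  -0.7757]]
delta [-0.1147 -0.0001  0.1345] twist 
g [ 0.5144 -0.2945  0.1982] [ 0.0085  0.4627 -0.0073]
```

Call:
{"method": "arm_command", "body": {
  "increments": [
    {"delta_pos":[-0.03,0,0.04],"twist":[0,0,0],"grip":0.2},
    {"delta_pos":[-0.06,0,0.075],"twist":[0,0,0],"grip":0.2},
    {"delta_pos":[-0.085,0,0.105],"twist":[0,0,0],"grip":0.2},
    {"delta_pos":[-0.1,0,0.123],"twist":[0,0,0],"grip":0.2},
    {"delta_pos":[-0.109,0,0.134],"twist":[0,0,0],"grip":0.2},
    {"delta_pos":[-0.109,0,0.134],"twist":[0,0,0],"grip":0.2},
    {"delta_pos":[-0.109,0,0.134],"twist":[0,0,0],"grip":0.2}
  ]
}}

```text
t: 22.25
eef_pos: [0.5271, -0.295, 0.1594]
orientation: [-0.001, 0.942, 0.004, 0.336]
ft_force: [-0.3, 1.2, -1.8]
grip_width: 0.0436
grip_force: 30.0
```

Run:
```python
from goto import *
s,Rm=plan((.5258,-.2943,.1535));print("g",s["eef_pos"]-.019*Rm.as_matrix()[:,2],s["wrist_torque"])
```

```text
t 22.25 pos [ 0.5271 -0.295   0.1594] j [-0.8187 -0.0442  2.2574  0.9079  0.6321  0.069 ] ft [-0.3491  1.2427 -1.7781] w 0.043611127462869125 29.99982566372637
[[ 0.7745  0.0086  0.6325]
 [ 0.0066 -1.      0.0055]
 [ 0.6326 -0.0001 -0.7745]]
delta [-0.0315 -0.005   0.0251] twist 
g [ 0.5151 -0.2951  0.1741] [-0.0036  0.3701  0.005 ]
```

Call:
{"method": "arm_command", "body": {
  "increments": [
    {"delta_pos":[-0.01,0,0.012],"twist":[0,0,0],"grip":0.2},
    {"delta_pos":[-0.017,0,0.021],"twist":[0,0,0],"grip":0.2},
    {"delta_pos":[-0.017,0,0.021],"twist":[0,0,0],"grip":0.2},
    {"delta_pos":[-0.017,0,0.021],"twist":[0,0,0],"grip":0.2}
  ]
}}

```text
t: 22.58
eef_pos: [0.527, -0.295, 0.1554]
orientation: [-0.001, 0.942, 0.004, 0.336]
ft_force: [-0.4, -0.6, -1.7]
grip_width: 0.0438
grip_force: 30.0
```

Run:
```python
from goto import *
s,Rm=plan((.5258,-.2943,.1535));print("g",s["eef_pos"]-.019*Rm.as_matrix()[:,2],s["wrist_torque"])
```

```text
t 22.5833 pos [ 0.527  -0.295   0.1554] j [-0.8188 -0.0383  2.2606  0.9178  0.6264  0.0565] ft [-0.3999 -0.6431 -1.667 ] w 0.043787879381953033 29.999915041116765
[[ 0.7745  0.0087  0.6326]
 [ 0.0068 -1.      0.0054]
 [ 0.6326  0.0002 -0.7745]]
delta [-0.0145 -0.005   0.0049] twist 
g [ 0.515  -0.2951  0.1702] [0.0069 0.4301 0.0181]
```

Still no contact, about 2 mm above home. Opening the fingers, then retreating back along the tool axis.

Call:
{"method": "arm_command", "body": {
  "increments": [
    {"delta_pos":[0,0,0],"twist":[0,0,0],"grip":0.55},
    {"delta_pos":[0,0,0],"twist":[0,0,0],"grip":0.6},
    {"delta_pos":[0,0,0],"twist":[0,0,0],"grip":0.65},
    {"delta_pos":[0,0,0],"twist":[0,0,0],"grip":0.7},
    {"delta_pos":[0,0,0],"twist":[0,0,0],"grip":0.7},
    {"delta_pos":[0,0,0],"twist":[0,0,0],"grip":0.7},
    {"delta_pos":[0,0,0],"twist":[0,0,0],"grip":0.7}
  ]
}}

```text
t: 23.17
eef_pos: [0.5271, -0.295, 0.1555]
orientation: [-0.001, 0.942, 0.004, 0.336]
ft_force: [0.1, -0.3, 0.4]
grip_width: 0.062
grip_force: 0.0
```

Call:
{"method": "arm_command", "body": {
  "increments": [
    {"delta_pos":[0,0,-0.04],"twist":[0,0,0],"grip":0.7},
    {"delta_pos":[0,0,-0.12],"twist":[0,0,0],"grip":0.7},
    {"delta_pos":[0,0,-0.22],"twist":[0,0,0],"grip":0.7},
    {"delta_pos":[0,0,-0.35],"twist":[0,0,0],"grip":0.7},
    {"delta_pos":[0,0,-0.5],"twist":[0,0,0],"grip":0.7},
    {"delta_pos":[0,0,-0.7],"twist":[0,0,0],"grip":0.7},
    {"delta_pos":[0,0,-0.8],"twist":[0,0,0],"grip":0.7},
    {"delta_pos":[0,0,-0.8],"twist":[0,0,0],"grip":0.7}
  ]
}}

```text
t: 23.83
eef_pos: [0.4509, -0.2974, 0.2525]
orientation: [0.001, 0.941, 0.004, 0.338]
ft_force: [-0.1, -0.3, 0.2]
grip_width: 0.0617
grip_force: 0.0
```

Run:
```python
from h import *
o=[]
for n in("scene","side"):
    p,K,V=cam(n);u,v=proj(K,V,(.53,-.285,.11)).astype(int);print(n,u-50,v-75)
    im=np.clip(p*(1.5 if n=="scene" else 1.),0,255).astype(np.uint8)
    print("head mid exp",proj(K,V,(.516,-.295,.166)),"lens",proj(K,V,(.516,-.295,.183)),"tail",proj(K,V,(.516,-.295,.023)))
    o.append(cv2.resize(im[v-75:v+75,u-50:u+50],(400,600),interpolation=cv2.INTER_CUBIC))
save("end.png",np.hstack(o));print(arm.read_state()["t"],arm.read_state()["eef_pos"])
```

```text
scene 173 130
head mid exp [220.49725287 180.42150465] lens [219.52834333 173.98378865] tail [227.92670631 229.78494778]
side 335 127
head mid exp [393.17919225 183.8293633 ] lens [393.47175099 177.88533364] tail [390.84508125 231.25240396]
23.9333 [ 0.45104362 -0.29612343  0.24900068]
```

View pics/end.png

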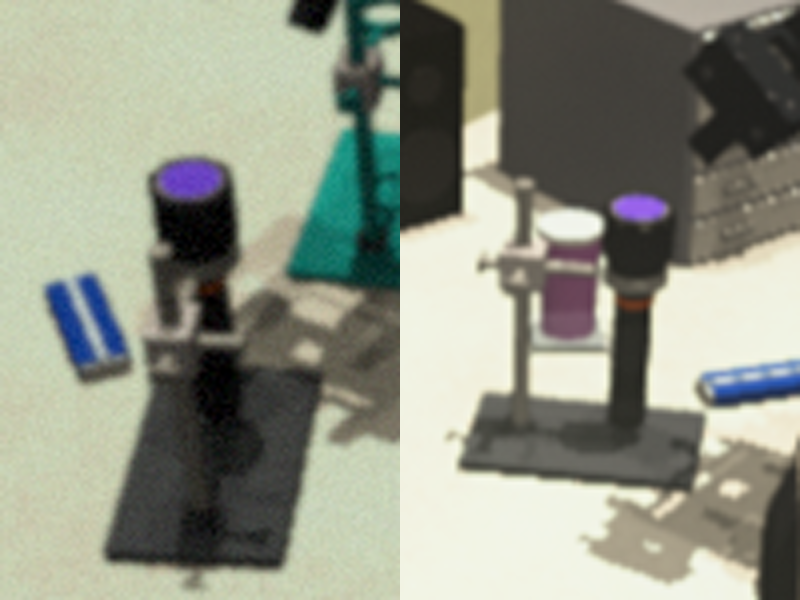

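The final crop shows the torch hanging upright in the dark stand's ring. Lens centres are at scene (220.5,175) and side (395,179), within 1.5 px of the fully home position, and the gripper is clear.

```bash
python3 -c "
from bench import ticket; print(ticket.hand_in())"
```

```text
the job is handed in; nothing more can be done
None
```

The torch now hangs upright with its head home in the dark stand's ring, and the job was handed in at about 24 s. After the first release I carried it by its head about 25 cm clear of the riser and laid it down once more. It was then re-gripped by the head and lowered in, with a final drop of about 2 mm.

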